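Find the loose bolt of the optical rail and hold its cap open

TASK

The optical rail wobbles because one of its three hold-down bolts is loose: push the lens carrier to the left, off the left bolt, until it clicks into the notch of the left station, and leave it there. Then tap the caps of the three bolts with the fingertips, left, middle, right, to feel which one gives, take that bolt's sprung cap by its tab, lift it wide open (about 70 degrees) and finish holding it open, so that a colleague can get the key in; leave the caps of the tight bolts shut and do not disturb the things lying round the rail.

Things in the scene. Friction and masses are not known exactly. Their poses are not given: they have to be found in the camera images.
- cap_a (a joint): hinge of one of the three flip caps, rad; at which place this one sits changes from run to run. 0 shut, grows as the tab is lifted, 1.6 fully open; a light spring (0.03 to 0.08 N m) shuts it when let go. The hinge pin runs along the rail's y behind the cap (44 mm above the table, 23.5 mm beyond the cap's centre, 67.5 mm beyond the tab's grip point), so the tab swings up and away from the robot.
- cap_b (a joint): hinge of one of the three flip caps, rad; at which place this one sits changes from run to run. 0 shut, grows as the tab is lifted, 1.6 fully open; a light spring (0.03 to 0.08 N m) shuts it when let go. The hinge pin runs along the rail's y behind the cap (44 mm above the table, 23.5 mm beyond the cap's centre, 67.5 mm beyond the tab's grip point), so the tab swings up and away from the robot.
- cap_c (a joint): hinge of one of the three flip caps, rad; at which place this one sits changes from run to run. 0 shut, grows as the tab is lifted, 1.6 fully open; a light spring (0.03 to 0.08 N m) shuts it when let go. The hinge pin runs along the rail's y behind the cap (44 mm above the table, 23.5 mm beyond the cap's centre, 67.5 mm beyond the tab's grip point), so the tab swings up and away from the robot.
- left_cap (a point): place fixed on the rail: centre of the left bolt's cap top (flat disc, 40 mm across), where to tap; 50.5 mm above the table. The bolt bears its cap. A tight bolt is solid (gives under 1 mm); the loose one, exactly one of the three, looks the same, starts to sink at about 1 N, is 5 mm down at about 3 N, stops solid there and springs back.
- left_tab (a point): place fixed on the rail: grip point of the left cap's lift tab when shut, 46 mm above the table. The tab: a tongue towards the robot (rail -x), 10 mm wide along rail y, 7 thick (point at mid-thickness), ends 11 mm beyond the point; the round cap begins 24 mm behind it. Clear below and beside: pinch its sides from above; it turns between the fingers as it rises.
- middle_cap (a point): place fixed on the rail: centre of the middle bolt's cap top (flat disc, 40 mm across), where to tap; 50.5 mm above the table. The bolt bears its cap. A tight bolt is solid (gives under 1 mm); the loose one, exactly one of the three, looks the same, starts to sink at about 1 N, is 5 mm down at about 3 N, stops solid there and springs back.
- middle_tab (a point): place fixed on the rail: grip point of the middle cap's lift tab when shut, 46 mm above the table. The tab: a tongue towards the robot (rail -x), 10 mm wide along rail y, 7 thick (point at mid-thickness), ends 11 mm beyond the point; the round cap begins 24 mm behind it. Clear below and beside: pinch its sides from above; it turns between the fingers as it rises.
- right_cap (a point): place fixed on the rail: centre of the right bolt's cap top (flat disc, 40 mm across), where to tap; 50.5 mm above the table. The bolt bears its cap. A tight bolt is solid (gives under 1 mm); the loose one, exactly one of the three, looks the same, starts to sink at about 1 N, is 5 mm down at about 3 N, stops solid there and springs back.
- right_tab (a point): place fixed on the rail: grip point of the right cap's lift tab when shut, 46 mm above the table. The tab: a tongue towards the robot (rail -x), 10 mm wide along rail y, 7 thick (point at mid-thickness), ends 11 mm beyond the point; the round cap begins 24 mm behind it. Clear below and beside: pinch its sides from above; it turns between the fingers as it rises.
- rail: optical rail fixed on a grey base plate 118 x 384 x 10 mm. Origin on the table: x across the rail, away from the robot; y along it, to the left; z up. The rail spans x 2 to 52, y -164 to 212 mm (plate x -60 to 58), top 34 mm above the table, end plates 40 mm high. The bolts stand in a line on the robot's side of it at x = -28 mm.
- carrier (a joint): slide of the lens carrier along the rail, m, grows to the left: 0 in the middle station's notch, 0.155 in the left station's, 0.170 at the end stop. Starts between these stations, over the left bolt. Slides against about 2 N and stays where left; a spring ball drops into a notch from within 6 mm, draws the carrier in and holds it up to about 6 N.
- carrier_push (a point): middle of the right-hand end of the carrier, where to push it left (rail +y); 50 mm above the table, rail x = 26 mm. Upright end of a steel plate (54 to 62 mm up, rail x -69 to 57), the black saddle (20 to 54 mm up, x -4 to 59) ends 2 mm behind it. Carrier 64 mm long; a lens cell 45 mm wide stands mid-length on it, top 110 mm up.
- left_station (a point): the left station, on the rail's top: with the carrier in its notch, the middle of the carrier's length (32 mm left of carrier_push) is over this point
- magnifier: hand lens lying behind the rail, 62 x 148 x 9 mm, bystander; origin under its middle
- slim_box: slim white carton lying behind the rail, 173 x 29 x 26 mm, bystander; origin under its middle
- torch: torch lying beyond the rail's right end, 32 x 104 x 32 mm, bystander; origin under its middle

How it is judged:
By the outcome, as a careful person would: the job done as asked, in the order asked, and still so for the second after the job is handed in, while the arm keeps its last pose, push and grip.
It also fails if it takes over 59 s, if anything falls off the work surface, if the arm or the gripper's body presses on something with over 40 N, if the wrist force passes 120 N, or if a joint passes its speed limit or range.

ROBOT

A 7-joint arm with a two-finger parallel gripper is mounted at the origin on a cart in front of the work surface, level with it; the furniture and walls round the work are solid. World frame = base frame: x ahead of the robot, y to its left, z up, the work surface at z = 0. Lengths are in m, angles in rad, forces in N, time in s.
With the tool pointing down it reaches from about 0.4 to 0.85 m from the base axis. Payload 10.4 kg.
Tool frame: the origin (TCP) lies on the front face of the gripper's body, between the roots of the fingers; the fingertips stand 70 mm ahead of it and the grasp point (between the pads) lies 51 mm ahead of it; z points along the fingers, y is the direction in which the jaws open and shut (so a half turn about z gives the same grasp; the last joint's range is limited). The gripper opens to 87 mm and grips with 3 to 60 N. Pads are 19 mm wide; open, the fingers measure 117 mm over their backs; the gripper's body (75 mm by 190 mm) begins 51 mm behind the grasp point.
Start: joints at [-0.023, 0.332, -0.065, 1.46, 0.022, 1.35, -0.088], TCP at [0.625, 0, 0.292] pointing down, gripper open.
Joint ranges: [-2.6, 2.6], [-0.5, 2.12], [-1.47, 1.34], [0.16, 2.42], [-1.27, 4.41], [0.06, 2.06], [-2.6, 2.6]. Speed limits (rad/s): [2.22, 2.22, 2.79, 2.79, 3.14, 3.14, 3.14].

INTERFACE

Orientations are given as a unit quaternion [x, y, z, w].
In Python, from plant import manip, snapshot gives the robot as it stands. The module is installed in compiled form; this text tells all that it offers.
- The arm moves only by the tool play_rows, never from a script. Its argument "series" is a list that holds one entry, the list of rows, each a list of 7 numbers: the shift along the tool's x, y, z in mm, then the turn, a rotation vector about the tool's x, y, z in degrees, then the finger opening in mm, from 0 to 87. A call has exactly 8 rows; each row is the pose to reach, as a shift and turn from the pose commanded when the call began, along the tool's axes at that moment; what a row does not reach only later rows make up. A row lasts 1/8 s, in which the tool goes at most 62.5 mm and 10.7 degrees, less where a joint would pass 70% of its speed; a pose out of reach is approached as far as the arm can. A call with a gripper value outside its range is refused whole. The fingers move at their own pace and stop on an object; the grip force is fixed at half the most. Time passes only in rows, so rows that repeat a pose let the fingers close, or fill a call up. It gives the time, the measured TCP pose, the force and the opening at its end, in the units of the state.
- manip.sense(): the state, without advancing time (a new reading comes with each control period).
- snapshot(name): name is "scene" or "side" or "wrist"; returns a dict with "color" (400x640x3 uint8, red, green, blue), "vertical_fov" (degrees; the focal length in pixels is half the picture's height over the tangent of half this angle, whatever the lens; pixels are square), "cx", "cy" (the principal point, pixels), "dist" ([k1, k2, p1, p2, k3] as OpenCV has them; the pictures are not rectified), "pose" (4x4, takes a point from camera to world coordinates); the wrist camera has in their place "T_tool_cam" (4x4, takes a point from camera to tool coordinates, whose origin is the TCP and whose axes are the flange's). Camera axes: x right, y down, z forward; pixel columns grow to the right and rows downward; lengths in m; the calibration is good to about 2 mm. A picture is of the moment at which its call begins: read the wrist's pose just before it. There is no depth.
- manip.finish_job(): hands the job in, once; it reports no verdict.
The state is a dict: "time": time; "q": joint angles; "qvel": joint speeds; "effort": joint torques, N m; "tool_pos": TCP position; "tool_rot": TCP orientation; "contact_force": force on the tool from outside, world axes, zero at the start; "moment": the same for the moment, N m; "gripper_width": finger opening in m.
Only numpy, scipy, OpenCV 4.12 (cv2) and the standard library are available. Lean on these libraries where they do the work, as an engineer would, in place of code of your own. Each camera call takes 0.05 s, during which the arm holds its last target.

## Working session

There is one attempt and no reset: what is moved stays moved. The work goes in short steps, Python scripts to look and compute and a tool call to move; the robot and the scene stay as the last step left them, time stands still between calls to the robot, and variables do not carry over. Pictures are saved under pics/ and viewed, and the job is handed in when it is done.

Besides the shell and the picture viewer there is one more tool, called by a JSON object that holds its "fn" and its "kwargs". play_rows: Moves the arm, as the interface text tells. Its arguments: {"type":"object","properties":{"series":{"type":"array","items":{"type":"array","items":{"type":"array","items":{"type":"number"}}}}},"required":["series"]}

```bash
mkdir -p pics
cat > h.py <<'E'
from plant import manip, snapshot
import numpy as np, cv2
from scipy.spatial.transform import Rotation as R
def cam(n):
    s=manip.sense(); d=snapshot(n)
    if n=="wrist":
        T=np.eye(4);T[:3,:3]=R.from_quat(s["tool_rot"]).as_matrix();T[:3,3]=s["tool_pos"]
        P=T@np.array(d["T_tool_cam"])
    else: P=np.array(d["pose"])
    f=200/np.tan(np.radians(d["vertical_fov"])/2)
    K=np.array([[f,0,d["cx"]],[0,f,d["cy"]],[0,0,1]])
    return d["color"],K,np.array(d["dist"],float),P
def ray(uv,K,D,P):
    p=cv2.undistortPoints(np.array([[uv]],float),K,D)[0,0]
    v=P[:3,:3]@np.array([p[0],p[1],1]);return P[:3,3],v/np.linalg.norm(v)
def onz(uv,z,K,D,P):
    o,v=ray(uv,K,D,P);return o+v*(z-o[2])/v[2]
def proj(X,K,D,P):
    Q=np.linalg.inv(P);r=cv2.Rodrigues(Q[:3,:3])[0]
    return cv2.projectPoints(np.array(X,float).reshape(-1,3),r,Q[:3,3],K,D)[0][:,0]
def save(n,img):cv2.imwrite("pics/"+n+".png",cv2.cvtColor(img,cv2.COLOR_RGB2BGR))
E
python3 - <<'E'
from h import *
import pickle
o={}
for n in ("scene","side","wrist"):
    c=cam(n);save(n+"0",c[0]);o[n]=c;print(n,c[3].round(3).tolist(),c[1][0,0],c[2])
pickle.dump(o,open("c0.pkl","wb"))
print(manip.sense())
E
```

```text
scene [[0.718, -0.442, 0.538, -0.031], [-0.696, -0.454, 0.555, -0.769], [-0.001, -0.773, -0.634, 0.733], [0.0, 0.0, 0.0, 1.0]] 451.64791070090223 [-0.02630232  0.          0.          0.          0.        ]
side [[-0.869, -0.239, 0.434, 0.178], [-0.495, 0.38, -0.781, 0.483], [0.022, -0.893, -0.449, 0.454], [0.0, 0.0, 0.0, 1.0]] 405.66856422592554 [0.01801593 0.         0.         0.         0.        ]
wrist [[1.0, -0.001, -0.0, 0.624], [-0.001, -0.957, -0.29, 0.08], [-0.0, 0.29, -0.957, 0.384], [0.0, 0.0, 0.0, 1.0]] 285.76586576896335 [-0.03552029  0.          0.          0.          0.        ]
{'time': 0.15, 'q': array([-0.02262909,  0.33272059, -0.06468925,  1.46070586,  0.02161852,
        1.34990706, -0.0885252 ]), 'qvel': array([-0.00166312, -0.00158232, -0.00032521, -0.00222743, -0.00039614,
        0.00045026,  0.00112337]), 'effort': array([ 1.82067095e-03, -6.23630190e+01,  2.54254905e-02, -3.90143681e+01,
       -6.11935230e-02,  3.71907104e-02, -1.53469024e-06]), 'tool_pos': array([6.24796122e-01, 1.04449865e-05, 2.91660776e-01]), 'tool_rot': array([ 7.07101801e-01,  7.07111568e-01, -3.91862905e-04, -3.45661323e-04]), 'contact_force': array([ 0.24089385,  1.07560062, -0.3292086 ]), 'moment': array([-0.03338351,  0.00554373, -0.02847155]), 'gripper_width': 0.08687796191849503}
```

View pics/scene0.png

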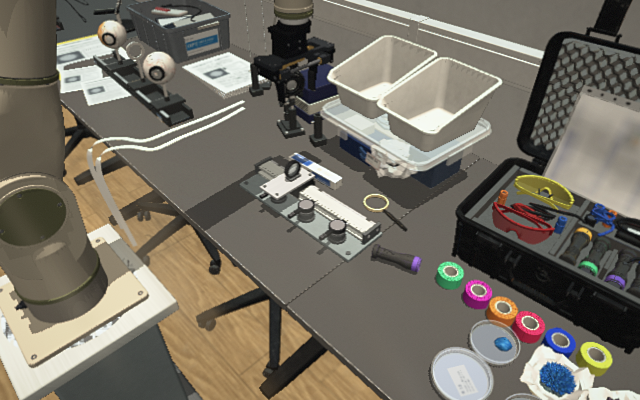

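View pics/side0.png

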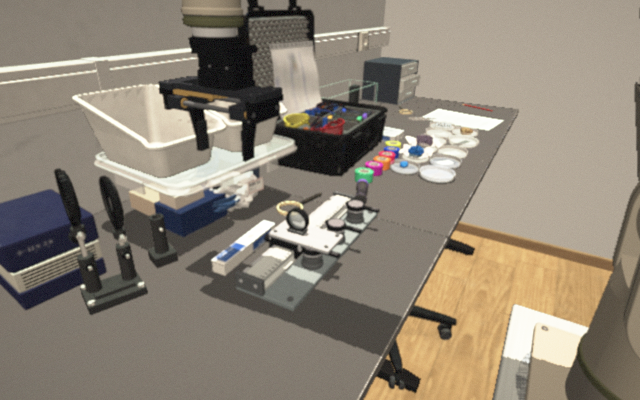

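View pics/wrist0.png

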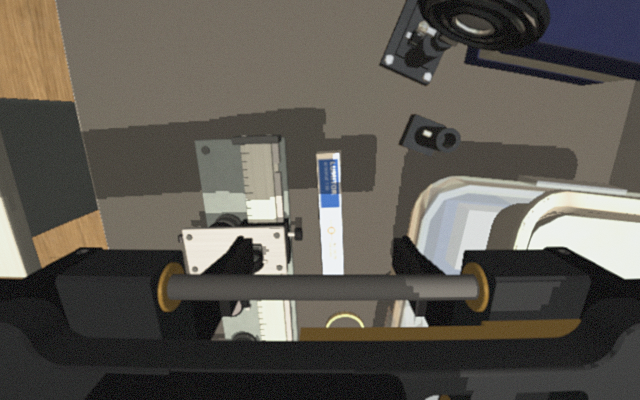

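Run:
```python
import pickle,cv2
from h import save
o=pickle.load(open("c0.pkl","rb"))
for n,(x0,x1,y0,y1) in dict(scene=(230,430,140,290),side=(200,400,160,310),wrist=(160,360,120,270)).items():
    save(n+"0z",cv2.resize(o[n][0][y0:y1,x0:x1],None,fx=4,fy=4,interpolation=cv2.INTER_CUBIC))
```

```text
(no output)
```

View pics/scene0z.png

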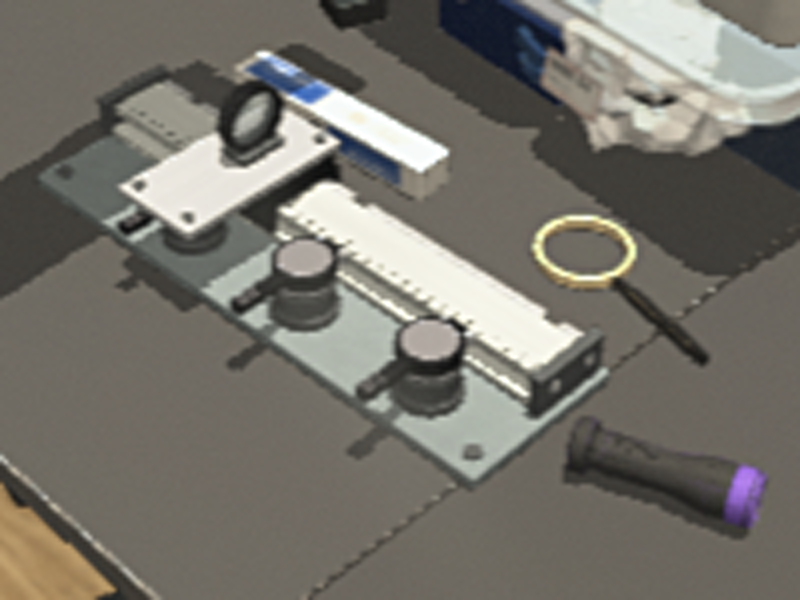

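View pics/side0z.png

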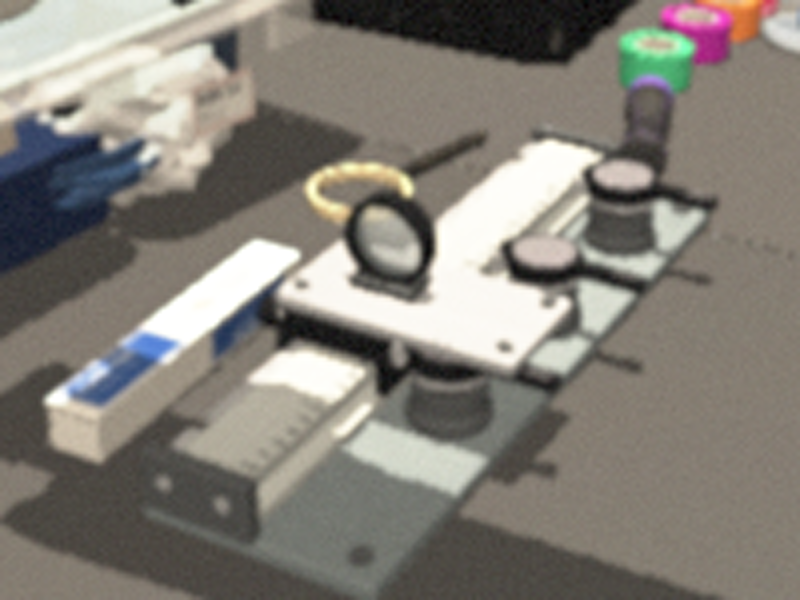

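View pics/wrist0z.png

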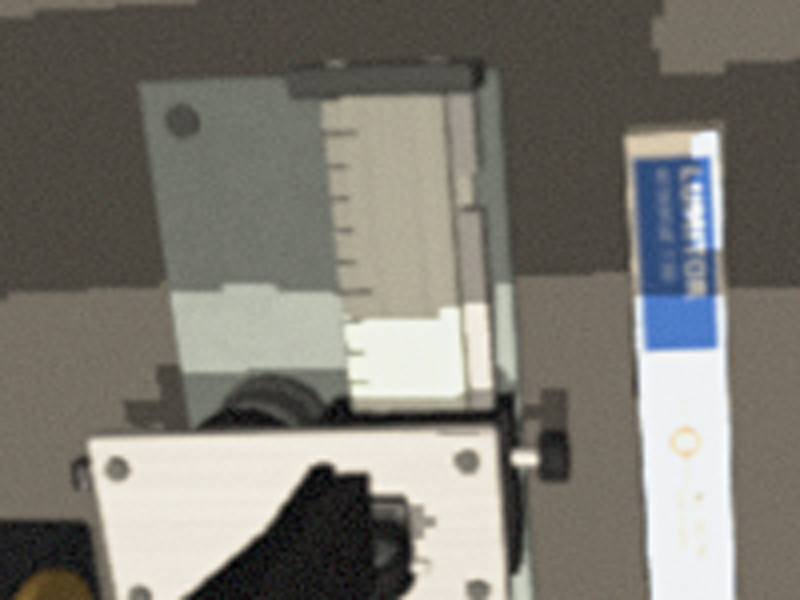

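Run:
```python
import pickle
from h import *
o=pickle.load(open("c0.pkl","rb"))
def p(n,x,y,z):
    x0,y0=dict(scene=(230,140),side=(200,160),wrist=(160,120))[n]
    return onz((x0+x/4-.375,y0+y/4-.375),z,*o[n][1:])
for n,l,x,y,z in [("scene","NR",472,481,.01),("scene","NL",40,177,.01),("scene","FR",607,373,.01),("wrist","NL",138,82,.01),("wrist","FL",498,70,.01),("side","NL",372,597,.01),
 ("scene","capM",305,258,.0505),("scene","capR",430,340,.0505),("side","capM",545,255,.0505),("side","capR",622,180,.0505),
 ("scene","plNR",190,236,.062),("scene","plNL",122,188,.062),("scene","plFR",340,145,.062),("side","plNL",515,372,.062),("side","plNR",575,295,.062),("side","plFL",278,303,.062),("wrist","plNL",88,438,.062),("wrist","plFL",498,428,.062)]:
    print(n,l,(p(n,x,y,z)*1000).round(1))
```

```text
scene NR [ 466.9 -330.3   10. ]
scene NL [458.1  48.4  10. ]
scene FR [ 582.5 -327.2   10. ]
wrist NL [457.5  53.4  10. ]
wrist FL [574.3  56.6  10. ]
side NL [455.   57.2  10. ]
scene capM [ 495.8 -167.5   50.5]
scene capR [ 498.2 -266.9   50.5]
side capM [ 492.7 -163.5   50.5]
side capR [ 495.2 -261.6   50.5]
scene plNR [ 452.4 -116.6   62. ]
scene plNL [451.9 -53.5  62. ]
scene plFR [ 574.9 -113.5   62. ]
side plNL [447.2 -45.9  62. ]
side plNR [ 454.  -118.4   62. ]
side plFL [568.5 -39.   62. ]
wrist plNL [451.3 -49.2  62. ]
wrist plFL [577.  -45.8  62. ]
```

{"fn": "play_rows", "kwargs": {"series": [[[-50,-26,20,0,0,-1.5,40],[-100,-52,40,0,0,-1.5,0],[-148,-77,60,0,0,-1.5,0],[-148,-77,100,0,0,-1.5,0],[-148,-77,140,0,0,-1.5,0],[-148,-77,165,0,0,-1.5,0],[-148,-77,174,0,0,-1.5,0],[-148,-77,174,0,0,-1.5,0]]]}}

```text
time: 1.15
tool_pos: [0.548, -0.148, 0.1183]
tool_rot: [0.698, 0.716, -0.0, -0.0]
contact_force: [0.4, -0.1, -0.1]
gripper_width: 0.0146
```

Run:
```python
from h import *
import pickle
o={}
for n,(x0,x1,y0,y1) in dict(scene=(230,430,100,250),side=(200,400,130,280)).items():
    c=cam(n);o[n]=c;save(n+"1z",cv2.resize(c[0][y0:y1,x0:x1],None,fx=4,fy=4,interpolation=cv2.INTER_CUBIC))
c=cam("wrist");save("wrist1",c[0]);o["wrist"]=c;pickle.dump(o,open("c1.pkl","wb"))
print(manip.sense())
```

```text
{'time': 1.3, 'q': array([ 1.81513723e-01,  3.66224013e-01,  2.02371434e-03,  1.80138849e+00,
       -8.93417061e-04,  9.72011538e-01,  2.10092554e-01]), 'qvel': array([ 8.71330856e-06, -2.81091414e-03, -8.05937146e-06,  2.67377901e-03,
       -4.77838744e-04, -3.34296398e-03, -6.02094222e-04]), 'effort': array([-3.56506200e-03, -5.78879392e+01,  9.69385877e-01, -3.27281928e+01,
       -4.17825405e-02,  6.30199956e-02, -1.27883886e-04]), 'tool_pos': array([ 0.54872754, -0.14810137,  0.11949418]), 'tool_rot': array([6.97787524e-01, 7.16304126e-01, 5.52506094e-04, 8.15169367e-04]), 'contact_force': array([0.19484766, 0.55623178, 0.47491355]), 'moment': array([ 0.07735618, -0.01262881,  0.02365909]), 'gripper_width': 0.004256239757046285}
```

View pics/scene1z.png

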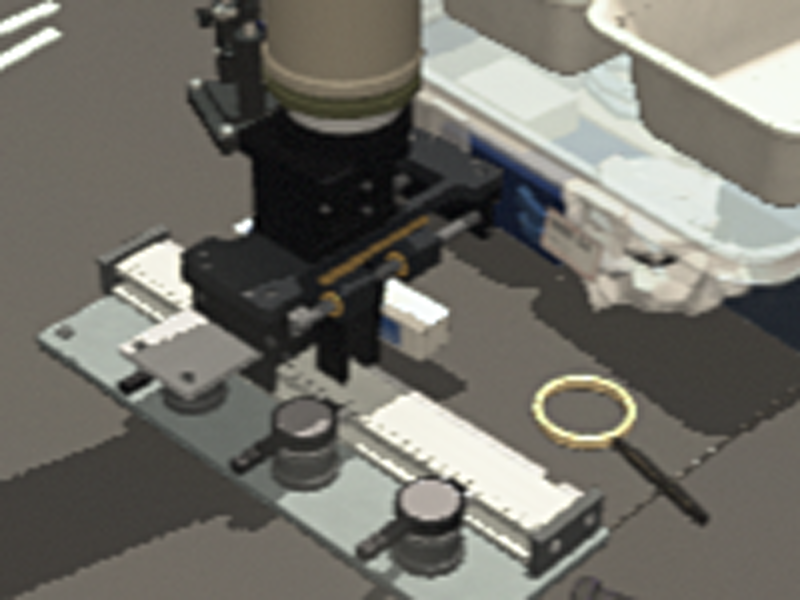

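View pics/side1z.png

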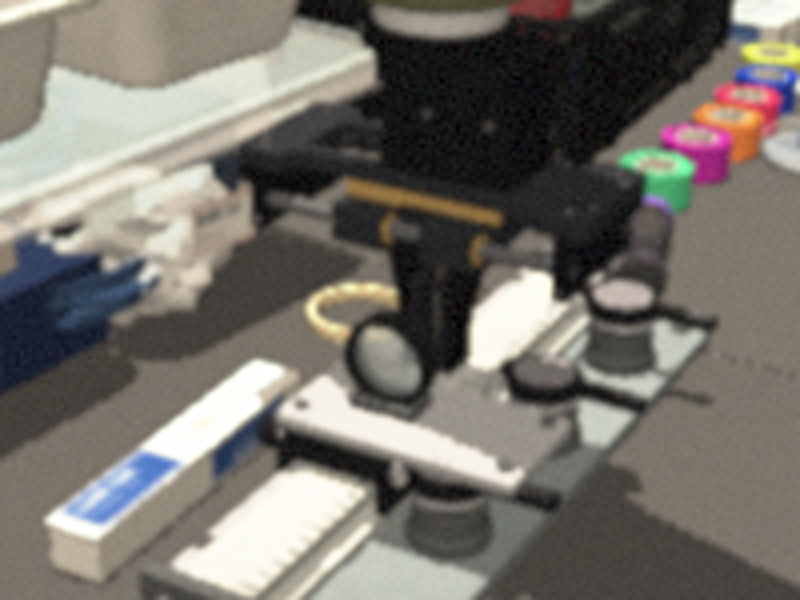

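View pics/wrist1.png

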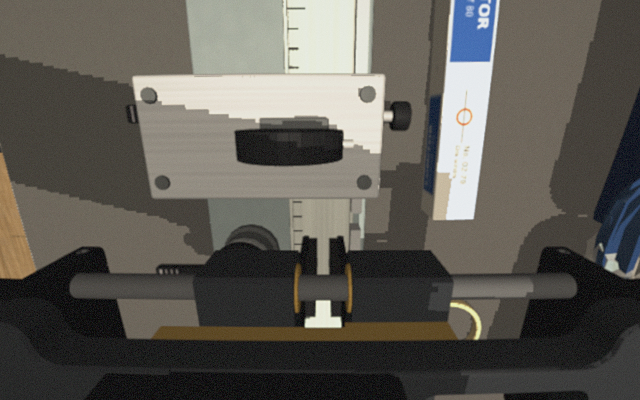

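Run:
```python
import pickle
from h import *
o=pickle.load(open("c1.pkl","rb"))
for uv in [(153,199),(378.5,197.5),(134,75),(384,73)]: print((onz(uv,.062,*o["wrist"][1:])*1000).round(1))
# plate ledge edges lines (z=.01) left edge, scene caps
f=lambda x,y:(230+x/4-.375,100+y/4-.375)
for uv in [f(305,420),f(431,502),]: print((onz(uv,.0505,*o["scene"][1:])*1000).round(1))
```

```text
[ 453.2 -113.    62. ]
[ 577.3 -109.1   62. ]
[452.3 -49.6  62. ]
[575.  -46.4  62. ]
[ 494.6 -168.8   50.5]
[ 497.5 -268.4   50.5]
```

{"fn": "play_rows", "kwargs": {"series": [[[15,0,1,0,0,0,0],[24,0,1,0,0,0,0],[30,0,1,0,0,0,0],[40,0,1,0,0,0,0],[52,0,1,0,0,0,0],[64,0,1,0,0,0,0],[76,0,1,0,0,0,0],[80,0,1,0,0,0,0]]]}}

```text
time: 2.3
tool_pos: [0.5462, -0.0678, 0.1176]
tool_rot: [0.698, 0.716, 0.0, 0.0]
contact_force: [1.3, -4.3, 0.8]
gripper_width: 0.0007
```

Run:
```python
from h import *
import pickle
c=cam("wrist");save("wrist2",c[0]);pickle.dump(c,open("c2.pkl","wb"))
s=manip.sense();print(s["tool_pos"],s["contact_force"],s["tool_rot"])
```

```text
[ 0.54611507 -0.06737314  0.11750641] [-0.18526725 -0.41775341 -0.21908196] [6.97563428e-01 7.16522976e-01 2.10399995e-04 2.10194879e-04]
```

View pics/wrist2.png

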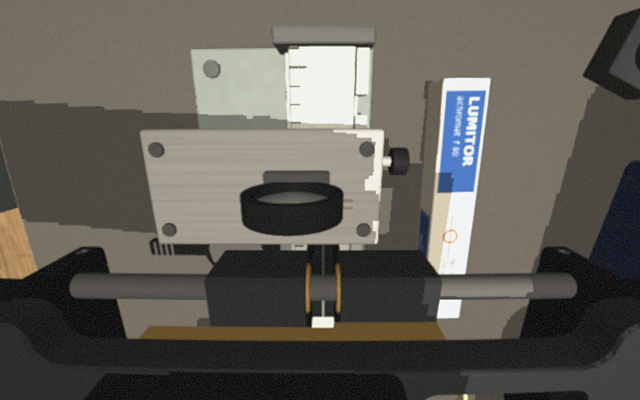

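Run:
```python
import pickle
from h import *
c=pickle.load(open("c2.pkl","rb"))
for uv,z in [((163,245),.062),((379,244),.062),((141,129),.062),((383,129),.062),((273,28),.04),((375,28),.04),((192,50),.01)]: print((onz(uv,z,*c[1:])*1000).round(1))
```

```text
[453.4 -59.7  62. ]
[576.9 -55.7  62. ]
[450.7   4.8  62. ]
[573.7   7.4  62. ]
[515.6  57.5  40. ]
[569.8  58.9  40. ]
[458.7  52.1  10. ]
```

{"fn": "play_rows", "kwargs": {"series": [[[3,0,0,0,0,0,0],[6,0,0,0,0,0,0],[8,0,0,0,0,0,0],[10,0,0,0,0,0,0],[12,0,0,0,0,0,0],[13,0,0,0,0,0,0],[14,0,0,0,0,0,0],[14,0,0,0,0,0,0]]]}}

```text
time: 3.35
tool_pos: [0.5456, -0.0537, 0.1172]
tool_rot: [0.698, 0.716, 0.0, -0.0]
contact_force: [0.7, -3.1, 0.8]
gripper_width: 0.0003
```

Run:
```python
from h import *
import pickle
c=cam("wrist");save("wrist3",cv2.resize(c[0][10:260,130:400],None,fx=3,fy=3)[:600]);pickle.dump(c,open("c3.pkl","wb"))
save("wrist3",cv2.resize(c[0][10:260,130:400],None,fx=2.4,fy=2.4))
s=manip.sense();print(s["tool_pos"],s["contact_force"],s["tool_rot"])
```

```text
[ 0.54556403 -0.05376697  0.11720662] [ 1.69130366 -3.32928542  1.9291085 ] [ 6.97722544e-01  7.16368082e-01  1.28944559e-04 -8.26550040e-05]
```

View pics/wrist3.png

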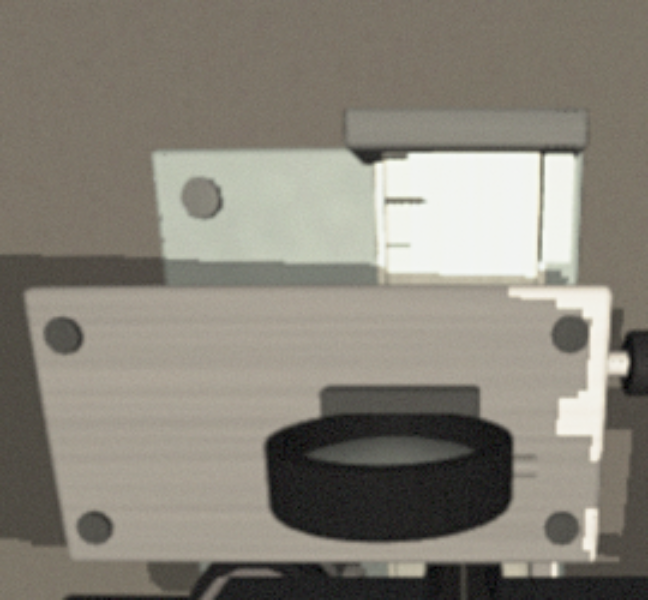

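{"fn": "play_rows", "kwargs": {"series": [[[0.5,0,0,0,0,0,0],[1,0,0,0,0,0,0],[1.5,0,0,0,0,0,0],[2,0,0,0,0,0,0],[2.5,0,0,0,0,0,0],[2.5,0,0,0,0,0,0],[2.5,0,0,0,0,0,0],[2.5,0,0,0,0,0,0]]]}}

```text
time: 4.4
tool_pos: [0.5455, -0.0514, 0.1172]
tool_rot: [0.698, 0.716, 0.0, -0.0]
contact_force: [1.3, -3.2, 1.1]
gripper_width: 0.0003
```

```bash
cat > look.py <<'E'
from h import *
import pickle,sys
n=sys.argv[1]
c=cam("wrist");pickle.dump(c,open(n+".pkl","wb"))
save(n,cv2.resize(c[0][10:260,130:400],None,fx=2.4,fy=2.4))
s=manip.sense();print(s["time"],s["tool_pos"],s["contact_force"],s["tool_rot"])
E
python3 look.py wrist4
```

```text
4.45 [ 0.54549132 -0.05140207  0.11723699] [ 1.75977764 -3.22763286  0.77935515] [ 6.97741731e-01  7.16349406e-01  6.39607177e-05 -2.78681242e-05]
```

View pics/wrist4.png

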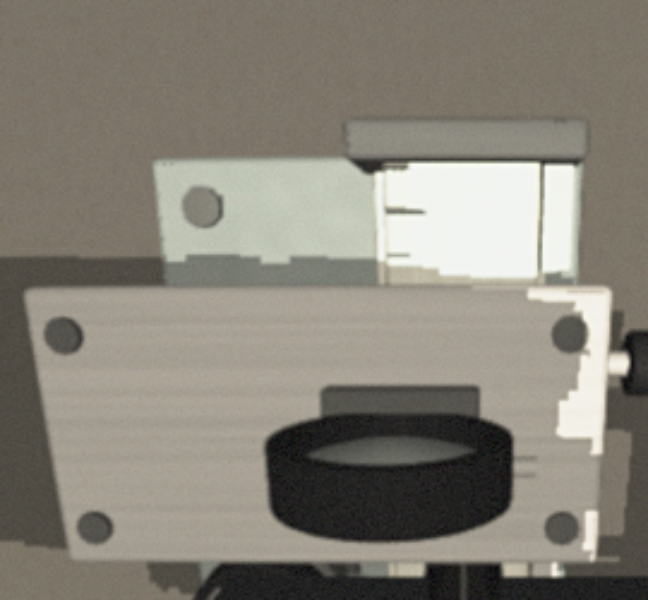

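{"fn": "play_rows", "kwargs": {"series": [[[0.5,0,0,0,0,0,0],[1,0,0,0,0,0,0],[1.5,0,0,0,0,0,0],[2,0,0,0,0,0,0],[2,0,0,0,0,0,0],[2,0,0,0,0,0,0],[2,0,0,0,0,0,0],[2,0,0,0,0,0,0]]]}}

```text
time: 5.45
tool_pos: [0.5454, -0.0493, 0.1173]
tool_rot: [0.698, 0.716, 0.0, -0.0]
contact_force: [1.9, -1.9, -0.9]
gripper_width: 0.0002
```

```bash
python3 look.py wrist5
```

```text
5.5 [ 0.5454246  -0.04936368  0.11724005] [ 1.55133244 -2.21185038 -0.91442826] [ 6.97734571e-01  7.16356378e-01  6.45856504e-05 -5.55474380e-05]
```

View pics/wrist5.png

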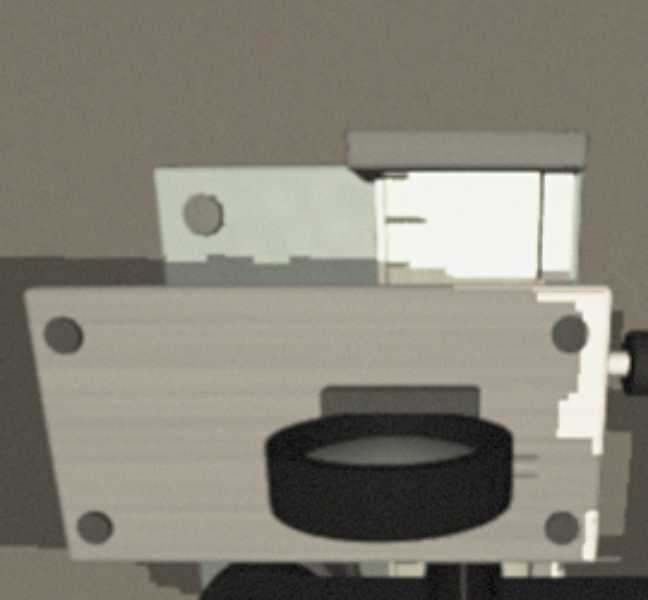

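Run:
```python
import pickle
from h import *
c=pickle.load(open("wrist5.pkl","rb"))
f=lambda x,y:(130+x/2.4-.3,10+y/2.4-.3)
for uv,z in [((25,289),.062),((611,289),.062),((71,560),.062),((590,560),.062),((347,131),.04),((586,131),.04),((155,169),.01),((360,170),.034),((360,170),.04)]: print((onz(f(*uv),z,*c[1:])*1000).round(1))
```

```text
[449.5  22.8  62. ]
[573.6  25.5  62. ]
[450.8 -39.8  62. ]
[574.  -36.5  62. ]
[515.3  58.2  40. ]
[569.6  59.6  40. ]
[457.8  52.7  10. ]
[517.3  50.6  34. ]
[518.1  49.9  40. ]
```

{"fn": "play_rows", "kwargs": {"series": [[[0.5,0,0,0,0,0,0],[1,0,0,0,0,0,0],[1.5,0,0,0,0,0,0],[1.5,0,0,0,0,0,0],[1.5,0,0,0,0,0,0],[1.5,0,0,0,0,0,0],[1.5,0,0,0,0,0,0],[1.5,0,0,0,0,0,0]]]}}

```text
time: 6.5
tool_pos: [0.5454, -0.0479, 0.1172]
tool_rot: [0.698, 0.716, 0.0, -0.0]
contact_force: [2.0, -1.4, -1.7]
gripper_width: 0.0
```

```bash
python3 look.py wrist6
python3 - <<'E'
import pickle,numpy as np,cv2
a=[pickle.load(open(f"wrist{i}.pkl","rb"))[0] for i in (4,5,6)]
for i in a:
  g=cv2.cvtColor(i,cv2.COLOR_RGB2GRAY).astype(float)
  # plate left-edge row in column 180-250 & end plate
  col=g[120:140,150:240].mean(1); print(np.abs(np.diff(col)).argmax()+120, col[6:14].round(0))
E
```

```text
6.55 [ 0.54540358 -0.04791797  0.11724086] [ 1.0778819  -2.86351047 -0.41609605] [ 6.97767935e-01  7.16323882e-01  6.16996836e-05 -4.25510175e-05]
129 [ 96.  95.  98. 118. 144. 155. 159. 162.]
129 [ 97.  95.  98. 119. 145. 156. 160. 163.]
129 [ 97.  95.  98. 119. 144. 156. 160. 163.]
```

View pics/wrist6.png

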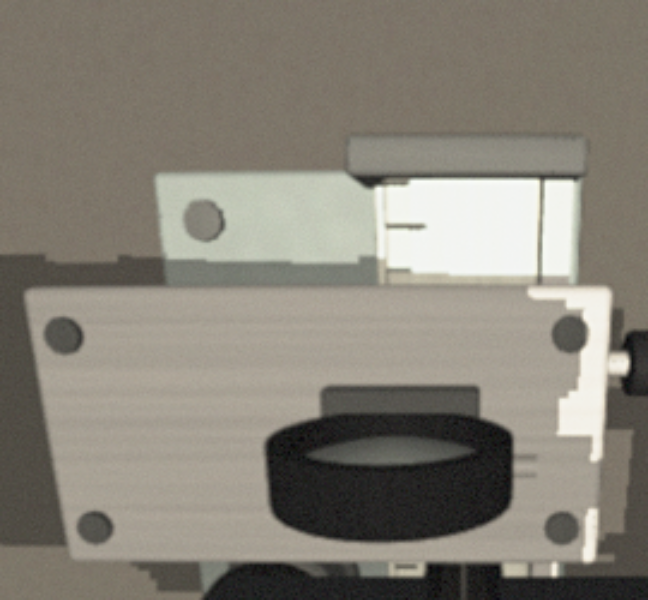

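{"fn": "play_rows", "kwargs": {"series": [[[0.5,0,0,0,0,0,0],[1,0,0,0,0,0,0],[1.5,0,0,0,0,0,0],[2,0,0,0,0,0,0],[2.5,0,0,0,0,0,0],[2.5,0,0,0,0,0,0],[2.5,0,0,0,0,0,0],[2.5,0,0,0,0,0,0]]]}}

```text
time: 7.55
tool_pos: [0.5453, -0.0453, 0.1173]
tool_rot: [0.698, 0.716, 0.0, -0.0]
contact_force: [1.9, -2.6, -0.9]
gripper_width: 0.0004
```

```bash
cat >> look.py <<'E'
g=cv2.cvtColor(c[0],cv2.COLOR_RGB2GRAY).astype(float)
for r in (slice(125,136),slice(235,250)): print(g[r,170:200].mean(1).round(0))
E
python3 look.py wrist7
```

```text
7.6 [ 0.54533423 -0.04530547  0.11724349] [ 2.26257497 -2.66592264 -1.02714116] [ 6.97715427e-01  7.16375018e-01  1.02241458e-04 -7.71424921e-05]
[ 79.  78.  77.  84. 116. 145. 156. 161. 164. 164. 163.]
[150. 154. 157. 159. 159. 160. 161. 154. 133. 106.  96.  97.  97.  99.
 102.]
```

View pics/wrist7.png

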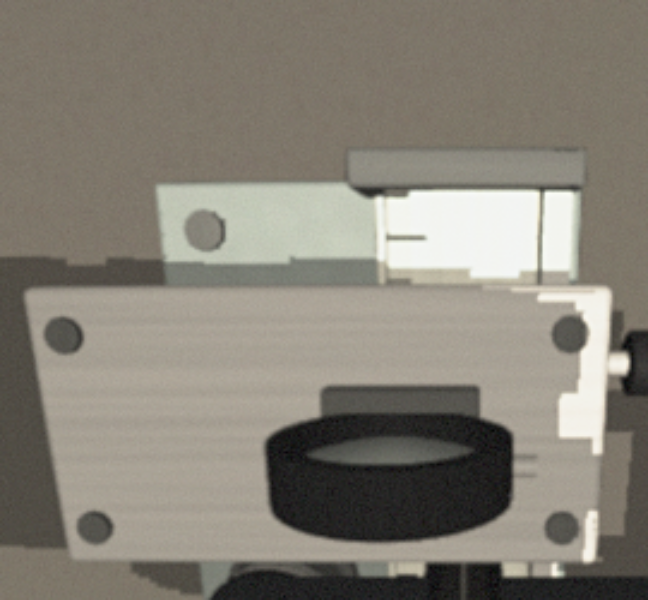

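Still moving with the fingers; go on.

{"fn": "play_rows", "kwargs": {"series": [[[0.5,0,0,0,0,0,0],[1,0,0,0,0,0,0],[1.5,0,0,0,0,0,0],[2,0,0,0,0,0,0],[2,0,0,0,0,0,0],[2,0,0,0,0,0,0],[2,0,0,0,0,0,0],[2,0,0,0,0,0,0]]]}}

```text
time: 8.6
tool_pos: [0.5453, -0.0433, 0.1172]
tool_rot: [0.698, 0.716, 0.0, -0.0]
contact_force: [1.8, -1.8, -0.8]
gripper_width: 0.0004
```

```bash
python3 look.py wrist8
```

```text
8.65 [ 0.54528963 -0.04332716  0.11727018] [ 1.62083337 -2.26453511 -0.85761254] [ 6.97709627e-01  7.16380673e-01  8.67729453e-05 -3.31403374e-05]
[ 78.  78.  76.  84. 116. 146. 157. 161. 164. 165. 163.]
[150. 154. 157. 159. 158. 161. 161. 155. 134. 106.  96.  97.  98.  98.
  99.]
```

{"fn": "play_rows", "kwargs": {"series": [[[0.5,0,0,0,0,0,0],[1,0,0,0,0,0,0],[1.5,0,0,0,0,0,0],[2,0,0,0,0,0,0],[2,0,0,0,0,0,0],[2,0,0,0,0,0,0],[2,0,0,0,0,0,0],[2,0,0,0,0,0,0]]]}}

```text
time: 9.65
tool_pos: [0.5452, -0.0414, 0.1173]
tool_rot: [0.698, 0.716, 0.0, -0.0]
contact_force: [1.2, -3.4, -0.6]
gripper_width: 0.0003
```

```bash
python3 look.py wrist9
```

```text
9.7 [ 0.54523597 -0.04139905  0.11726047] [ 0.85628311 -2.8589506  -0.8501846 ] [ 6.97754632e-01  7.16336840e-01  6.18929360e-05 -3.85081002e-05]
[ 79.  78.  77.  85. 116. 146. 157. 161. 164. 165. 164.]
[151. 155. 158. 160. 160. 161. 162. 155. 135. 107.  97.  97.  98.  99.
 100.]
```

View pics/wrist9.png

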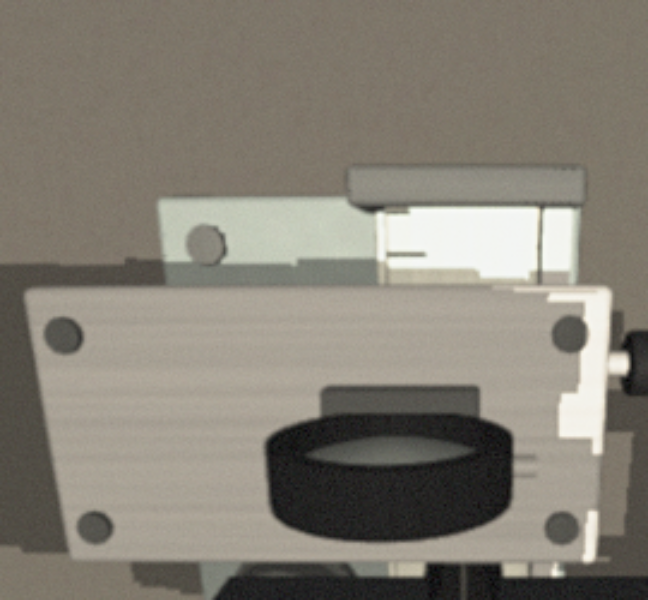

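{"fn": "play_rows", "kwargs": {"series": [[[0.5,0,0,0,0,0,0],[1,0,0,0,0,0,0],[1.5,0,0,0,0,0,0],[2,0,0,0,0,0,0],[2,0,0,0,0,0,0],[2,0,0,0,0,0,0],[2,0,0,0,0,0,0],[2,0,0,0,0,0,0]]]}}

```text
time: 10.7
tool_pos: [0.5452, -0.0393, 0.1172]
tool_rot: [0.698, 0.716, 0.0, -0.0]
contact_force: [1.2, -2.0, -1.0]
gripper_width: 0.0002
```

```bash
python3 look.py wrist10
```

```text
10.75 [ 0.54519982 -0.03933836  0.11725983] [ 1.07890428 -1.80975335 -1.29624892] [ 6.97732515e-01  7.16358376e-01  1.16686376e-04 -3.10330218e-05]
[ 80.  79.  78.  86. 117. 148. 158. 162. 165. 166. 164.]
[152. 156. 160. 160. 161. 162. 162. 156. 135. 107.  97.  98.  99. 100.
 100.]
```

{"fn": "play_rows", "kwargs": {"series": [[[0.5,0,0,0,0,0,0],[1,0,0,0,0,0,0],[1.5,0,0,0,0,0,0],[2,0,0,0,0,0,0],[2,0,0,0,0,0,0],[2,0,0,0,0,0,0],[2,0,0,0,0,0,0],[2,0,0,0,0,0,0]]]}}

```text
time: 11.75
tool_pos: [0.5451, -0.0374, 0.1173]
tool_rot: [0.698, 0.716, 0.0, -0.0]
contact_force: [0.8, -2.4, -1.2]
gripper_width: 0.0006
```

```bash
python3 look.py wrist11
python3 - <<'E'
from h import *
c=cam("side");save("side11",cv2.resize(c[0][130:310,180:400],None,fx=3.3,fy=3.3,interpolation=cv2.INTER_CUBIC))
c=cam("scene");save("scene11",cv2.resize(c[0][100:250,230:430],None,fx=4,fy=4,interpolation=cv2.INTER_CUBIC))
E
```

```text
11.8 [ 0.54511625 -0.03737035  0.11725683] [ 0.72704824 -2.82032364 -0.82196832] [ 6.97762263e-01  7.16329403e-01  7.62786654e-05 -6.54482940e-05]
[ 80.  80.  78.  87. 118. 148. 159. 163. 166. 167. 166.]
[153. 156. 160. 161. 161. 163. 163. 158. 136. 108.  98.  98.  99. 100.
 100.]
```

View pics/wrist11.png

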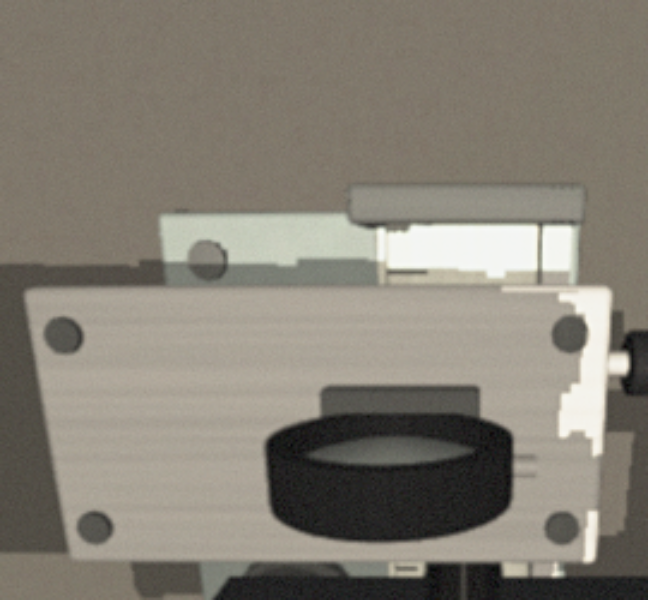

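View pics/side11.png

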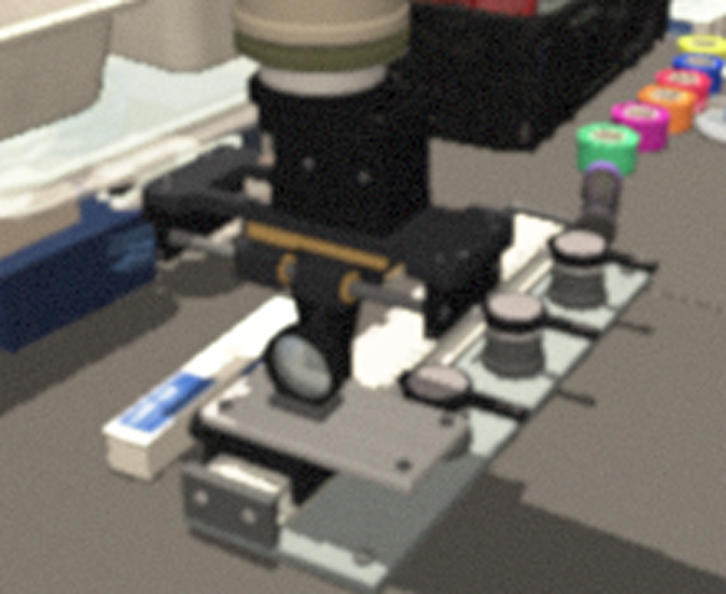

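View pics/scene11.png

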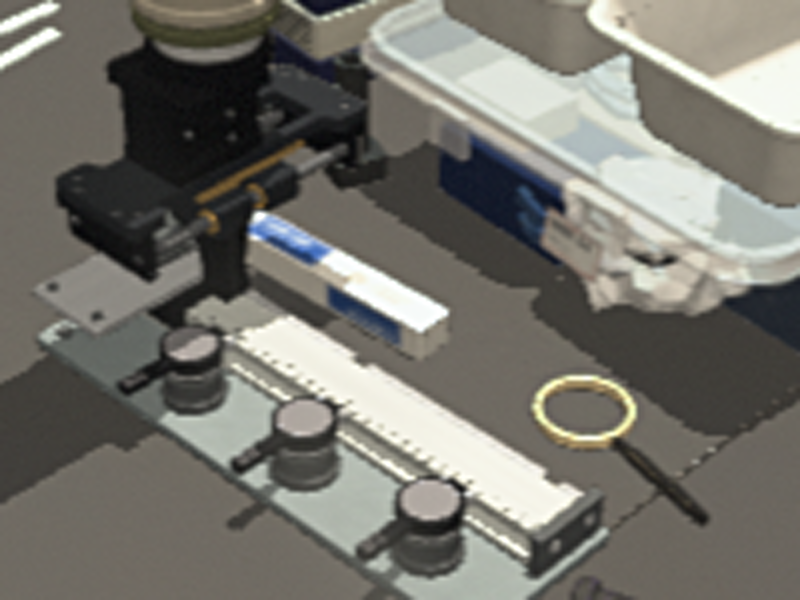

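Run:
```python
from h import *
import pickle
o=pickle.load(open("c1.pkl","rb"));w=pickle.load(open("wrist11.pkl","rb"))
f=lambda x,y:(230+x/4-.375,100+y/4-.375)
for uv in [(191,348),(305,419),(431,501)]: print((onz(f(*uv),.0505,*o["scene"][1:])*1000).round(1))
f=lambda x,y:(180+x/3.3-.35,130+y/3.3-.35)
for uv in [(438,383),(514,309),(580,243)]: print((onz(f(*uv),.0505,*o["side"][1:])*1000).round(1))
f=lambda x,y:(130+x/2.4-.3,10+y/2.4-.3)
for uv,z in [((25,289),.062),((611,289),.062),((71,561),.062),((590,561),.062),((348,186),.04),((586,186),.04),((160,214),.01),((360,222),.04),((580,222),.04)]: print((onz(f(*uv),z,*w[1:])*1000).round(1))
```

```text
[490.3 -70.6  50.5]
[ 495.2 -168.1   50.5]
[ 498.1 -267.8   50.5]
[491.1 -66.2  50.5]
[ 493.7 -163.3   50.5]
[ 497.5 -268.    50.5]
[449.2  34.7  62. ]
[573.3  37.4  62. ]
[450.4 -28.2  62. ]
[573.7 -24.8  62. ]
[515.   58.3  40. ]
[570.2  59.8  40. ]
[457.9  53.   10. ]
[517.7  50.4  40. ]
[569.4  51.8  40. ]
```

{"fn": "play_rows", "kwargs": {"series": [[[0.5,0,0,0,0,0,0],[1,0,0,0,0,0,0],[1.5,0,0,0,0,0,0],[2,0,0,0,0,0,0],[2,0,0,0,0,0,0],[2,0,0,0,0,0,0],[2,0,0,0,0,0,0],[2,0,0,0,0,0,0]]]}}

```text
time: 12.9
tool_pos: [0.5451, -0.0354, 0.1173]
tool_rot: [0.698, 0.716, 0.0, -0.0]
contact_force: [0.6, -2.2, -2.0]
gripper_width: 0.0007
```

```bash
python3 look.py wrist12
```

```text
12.95 [ 0.54509564 -0.03540781  0.11728345] [ 0.95961511 -2.52729549 -1.67588661] [ 6.97758322e-01  7.16333244e-01  8.61597376e-05 -1.33068740e-05]
[ 81.  80.  78.  85. 117. 148. 159. 164. 167. 167. 166.]
[153. 157. 161. 162. 162. 163. 164. 158. 136. 107.  98. 105. 110. 109.
 103.]
```

{"fn": "play_rows", "kwargs": {"series": [[[0.5,0,0,0,0,0,0],[1,0,0,0,0,0,0],[1.5,0,0,0,0,0,0],[2,0,0,0,0,0,0],[2,0,0,0,0,0,0],[2,0,0,0,0,0,0],[2,0,0,0,0,0,0],[2,0,0,0,0,0,0]]]}}

```text
time: 13.95
tool_pos: [0.545, -0.0333, 0.1173]
tool_rot: [0.698, 0.716, 0.0, -0.0]
contact_force: [0.7, -1.7, -0.9]
gripper_width: 0.0006
```

```bash
python3 look.py wrist13
```

```text
14.0 [ 0.5450359  -0.03333697  0.11726993] [ 0.86142158 -1.91289335 -0.13835517] [ 6.97738268e-01  7.16352774e-01  1.08169393e-04 -3.97524685e-05]
[ 81.  80.  79.  86. 119. 150. 160. 165. 168. 168. 167.]
[153. 158. 162. 162. 163. 164. 164. 158. 136. 107.  96. 102. 111. 111.
 111.]
```

View pics/wrist13.png

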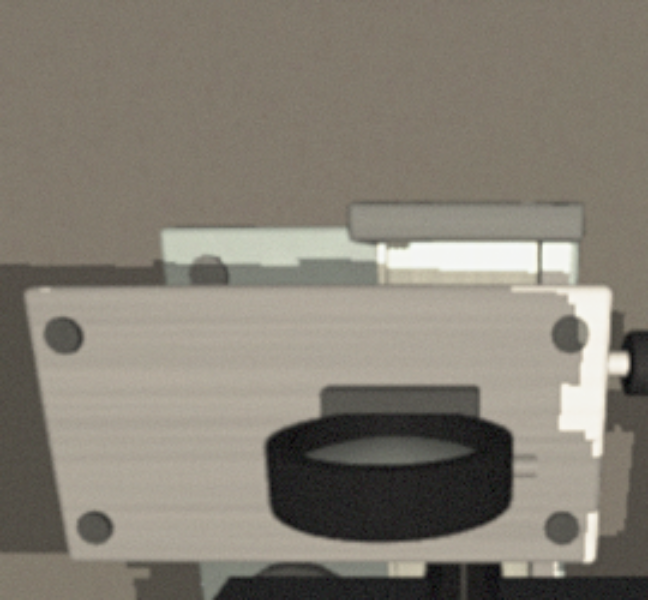

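{"fn": "play_rows", "kwargs": {"series": [[[0.5,0,0,0,0,0,0],[1,0,0,0,0,0,0],[1.5,0,0,0,0,0,0],[2,0,0,0,0,0,0],[2.5,0,0,0,0,0,0],[3,0,0,0,0,0,0],[3,0,0,0,0,0,0],[3,0,0,0,0,0,0]]]}}

```text
time: 15.0
tool_pos: [0.5449, -0.0303, 0.1173]
tool_rot: [0.698, 0.716, 0.0, -0.0]
contact_force: [1.2, -3.1, -1.0]
gripper_width: 0.0007
```

```bash
python3 look.py wrist14
```

```text
15.05 [ 0.54493274 -0.03028417  0.11724236] [ 0.72864298 -2.86295664 -0.34193374] [ 6.97702618e-01  7.16387492e-01  1.03553525e-04 -8.60486216e-05]
[ 81.  81.  79.  88. 121. 151. 161. 166. 169. 170. 168.]
[156. 158. 162. 164. 164. 166. 166. 159. 138. 107.  98. 102. 106. 112.
 113.]
```

View pics/wrist14.png

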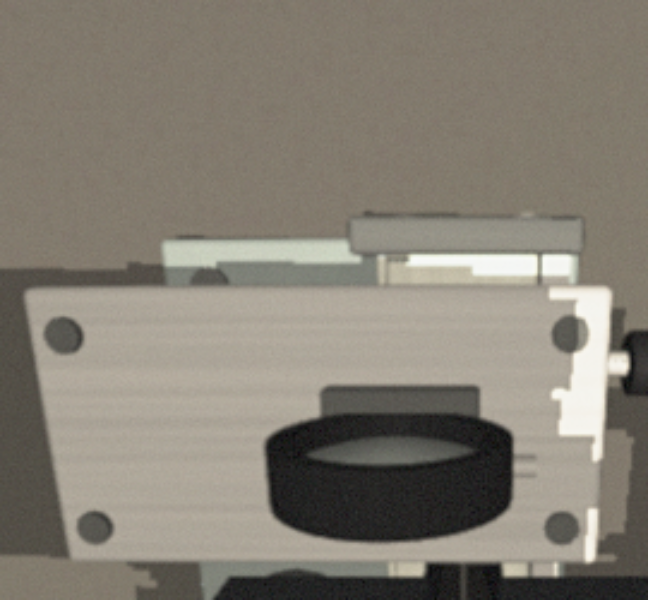

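{"fn": "play_rows", "kwargs": {"series": [[[-1,0,0,0,0,0,0],[-2,0,0,0,0,0,0],[-4,0,0,0,0,0,0],[-6,0,0,0,0,0,0],[-8,0,0,0,0,0,0],[-10,0,0,0,0,0,0],[-10,0,0,0,0,0,0],[-10,0,0,0,0,0,0]]]}}

```text
time: 16.05
tool_pos: [0.5452, -0.0405, 0.1173]
tool_rot: [0.698, 0.716, 0.0, 0.0]
contact_force: [-0.7, 0.3, -0.0]
gripper_width: 0.0005
```

```bash
python3 look.py wrist15
```

```text
16.1 [ 0.54524471 -0.04042614  0.11728217] [ 0.04189804 -0.85140258 -0.68722673] [6.97753123e-01 7.16338310e-01 6.09845877e-05 1.23045395e-05]
[193. 162. 161. 161. 160. 162. 163. 163. 161. 159. 158.]
[77. 77. 76. 77. 81. 88. 91. 91. 93. 96. 97. 97. 97. 99. 99.]
```

View pics/wrist15.png

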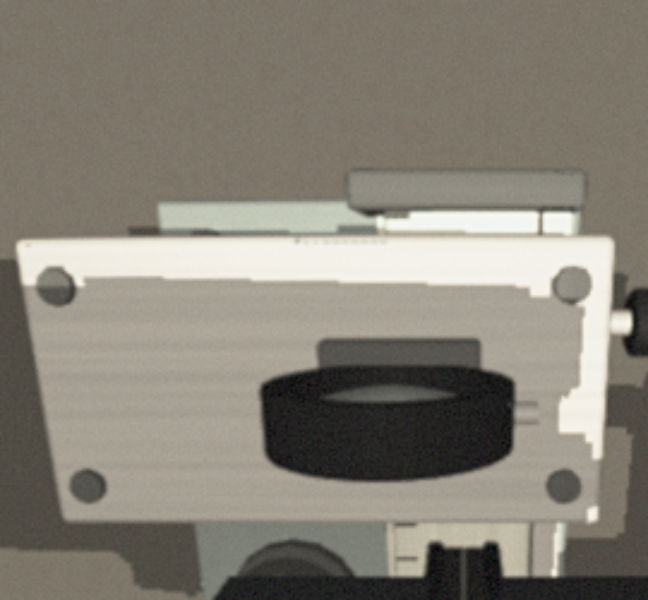

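Run:
```python
from h import *
import pickle
w=pickle.load(open("wrist15.pkl","rb"))
f=lambda x,y:(130+x/2.4-.3,10+y/2.4-.3)
for uv,z in [((18,240),.062),((613,238),.062),((64,521),.062),((594,521),.062),((348,170),.04),((586,171),.04),((160,204),.01),((360,208),.04),((580,208),.04)]: print((onz(f(*uv),z,*w[1:])*1000).round(1))
c=cam("side");save("side15",cv2.resize(c[0][160:310,200:360],None,fx=5,fy=4,interpolation=cv2.INTER_CUBIC))
save("side15",cv2.resize(c[0][190:310,200:360],None,fx=5,fy=5,interpolation=cv2.INTER_CUBIC));pickle.dump(c,open("s15.pkl","wb"))
```

```text
[449.2  41.6  62. ]
[572.9  44.6  62. ]
[450.3 -21.   62. ]
[573.9 -17.8  62. ]
[515.2  58.7  40. ]
[570.   59.9  40. ]
[458.2  52.5  10. ]
[517.8  50.5  40. ]
[569.2  51.8  40. ]
```

View pics/side15.png

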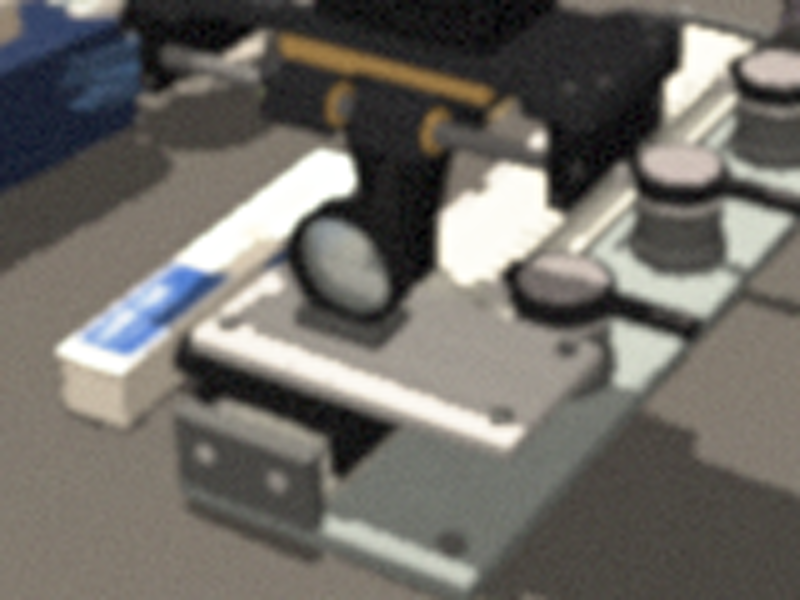

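{"fn": "play_rows", "kwargs": {"series": [[[5,0,0,0,0,0,0],[9,0,0,0,0,0,0],[10,0,0,0,0,0,0],[10.5,0,0,0,0,0,0],[11,0,0,0,0,0,0],[11.5,0,0,0,0,0,0],[12,0,0,0,0,0,0],[12,0,0,0,0,0,0]]]}}

```text
time: 17.15
tool_pos: [0.5449, -0.0285, 0.1173]
tool_rot: [0.698, 0.716, 0.0, 0.0]
contact_force: [-0.1, -3.0, 0.3]
gripper_width: 0.0005
```

```bash
python3 look.py wrist16
```

```text
17.2 [ 0.54489848 -0.02847728  0.11726151] [ 0.02269997 -3.04203535 -0.04279488] [6.97763376e-01 7.16328325e-01 4.65756750e-05 9.15161568e-07]
[ 81.  81.  79.  88. 119. 150. 162. 166. 169. 170. 169.]
[156. 159. 164. 164. 165. 166. 167. 162. 139. 110. 100. 102. 107. 112.
 113.]
```

View pics/wrist16.png

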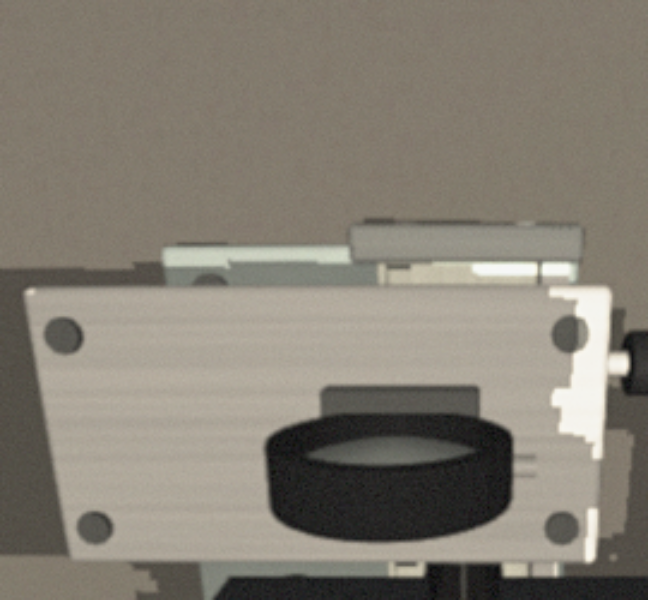

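{"fn": "play_rows", "kwargs": {"series": [[[0.5,0,0,0,0,0,0],[1,0,0,0,0,0,0],[1.5,0,0,0,0,0,0],[2,0,0,0,0,0,0],[2.5,0,0,0,0,0,0],[2.5,0,0,0,0,0,0],[2.5,0,0,0,0,0,0],[2.5,0,0,0,0,0,0]]]}}

```text
time: 18.2
tool_pos: [0.5448, -0.0259, 0.1172]
tool_rot: [0.698, 0.716, 0.0, -0.0]
contact_force: [-0.1, 0.2, 0.5]
gripper_width: 0.0005
```

```bash
python3 look.py wrist17
```

```text
18.25 [ 0.5448014  -0.02595206  0.11724695] [-0.42967628 -0.25847172  0.83719259] [ 6.97759615e-01  7.16331988e-01  2.74626668e-05 -3.62258700e-05]
[ 81.  80.  83. 123. 178. 189. 173. 169. 170. 170. 169.]
[160. 164. 165. 166. 166. 168. 165. 143. 110.  98.  99. 103. 106. 111.
 113.]
```

View pics/wrist17.png

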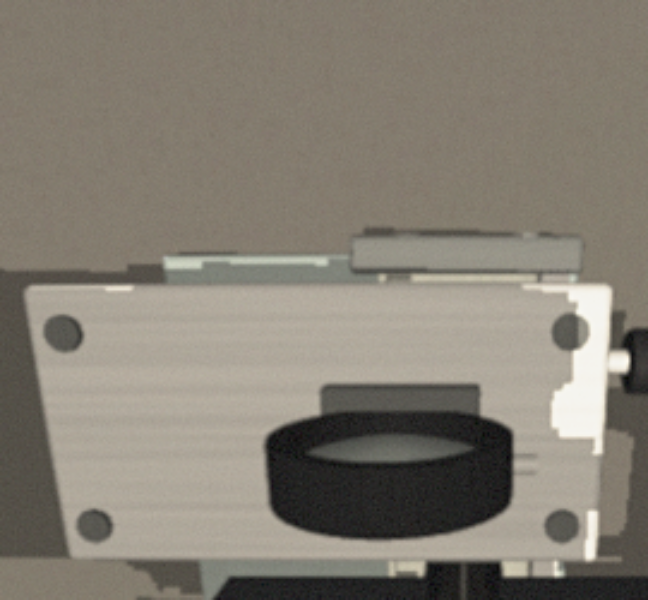

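{"fn": "play_rows", "kwargs": {"series": [[[0.5,0,0,0,0,0,0],[1,0,0,0,0,0,0],[1.4,0,0,0,0,0,0],[1.4,0,0,0,0,0,0],[1.4,0,0,0,0,0,0],[1.4,0,0,0,0,0,0],[1.4,0,0,0,0,0,0],[1.4,0,0,0,0,0,0]]]}}

```text
time: 19.25
tool_pos: [0.5448, -0.0246, 0.1173]
tool_rot: [0.698, 0.716, 0.0, 0.0]
contact_force: [0.0, 0.3, -0.1]
gripper_width: -0.0
```

```bash
python3 look.py wrist18
```

```text
19.3 [ 0.54480156 -0.02461328  0.11726003] [-0.44301551 -0.23666266 -0.2698078 ] [6.97808452e-01 7.16284415e-01 3.81567715e-05 1.51341922e-05]
[ 83.  82.  82. 102. 144. 161. 166. 170. 172. 171. 170.]
[158. 164. 166. 166. 167. 168. 165. 149. 117.  92.  96.  99. 105. 113.
 115.]
```

{"fn": "play_rows", "kwargs": {"series": [[[0.5,0,0,0,0,0,0],[1,0,0,0,0,0,0],[1.5,0,0,0,0,0,0],[2,0,0,0,0,0,0],[2,0,0,0,0,0,0],[2,0,0,0,0,0,0],[2,0,0,0,0,0,0],[2,0,0,0,0,0,0]]]}}

```text
time: 20.3
tool_pos: [0.5447, -0.0228, 0.1172]
tool_rot: [0.698, 0.716, -0.0, 0.0]
contact_force: [0.1, -2.9, 0.3]
gripper_width: 0.0001
```

```bash
python3 look.py wrist19
```

```text
20.35 [ 0.54477438 -0.02278521  0.11729426] [ 0.35275129 -3.10910262  0.8064088 ] [6.97854002e-01 7.16240032e-01 9.56890213e-06 9.29412537e-05]
[ 83.  83.  81.  86. 115. 151. 164. 168. 171. 173. 172.]
[157. 162. 166. 167. 167. 168. 170. 164. 140. 108.  98. 102. 106. 108.
 111.]
```

View pics/wrist19.png

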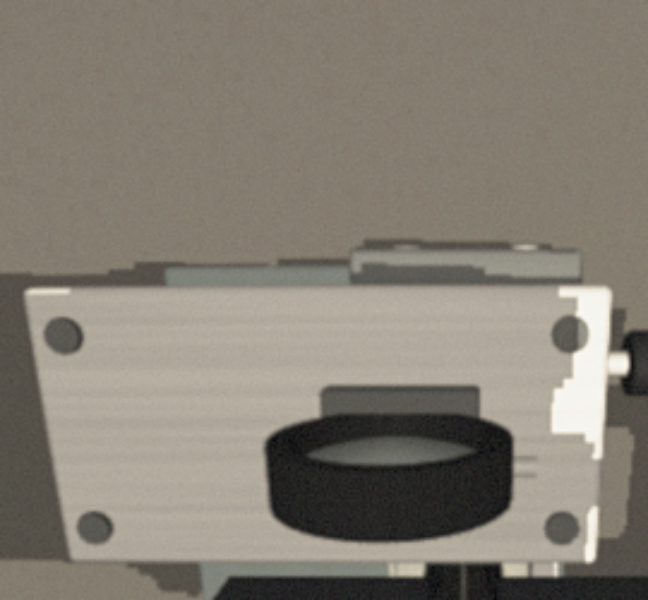

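{"fn": "play_rows", "kwargs": {"series": [[[0.4,0,0,0,0,0,0],[0.8,0,0,0,0,0,0],[1,0,0,0,0,0,0],[1,0,0,0,0,0,0],[1,0,0,0,0,0,0],[1,0,0,0,0,0,0],[1,0,0,0,0,0,0],[1,0,0,0,0,0,0]]]}}

```text
time: 21.35
tool_pos: [0.5447, -0.0223, 0.1173]
tool_rot: [0.698, 0.716, -0.0, 0.0]
contact_force: [-0.1, -5.9, -0.5]
gripper_width: 0.0006
```

```bash
python3 look.py wrist20
```

```text
21.4 [ 0.54475742 -0.02227925  0.11729478] [ 4.54517740e-03 -6.12077980e+00  7.61524568e-02] [ 6.97991948e-01  7.16105519e-01 -1.72109866e-04  3.10686357e-04]
[ 83.  83.  82.  85. 109. 145. 163. 168. 171. 173. 172.]
[157. 161. 165. 167. 167. 169. 170. 165. 142. 106.  93. 102. 108. 114.
 116.]
```

{"fn": "play_rows", "kwargs": {"series": [[[-15,0,0,0,0,0,0],[-30,0,-30,0,0,-10.5,0],[-50,5,-60,0,0,-21,0],[-70,15,-83,0,0,-31.5,0],[-98,25,-83,0,0,-42,0],[-98,25,-83,0,0,-52.5,0],[-98,25,-83,0,0,-63,0],[-98,25,-83,0,0,-73.5,0]]]}}

```text
time: 22.4
tool_pos: [0.5722, -0.1192, 0.2002]
tool_rot: [0.127, 0.992, 0.0, -0.0]
contact_force: [-0.4, -0.6, -0.4]
gripper_width: 0.0005
```

Run:
```python
from h import *
import pickle
c=cam("wrist");pickle.dump(c,open("w21.pkl","wb"));save("w21",c[0])
s=manip.sense();print(s["time"],s["tool_pos"],s["contact_force"],s["tool_rot"],s["q"].round(2))
print(R.from_quat(s["tool_rot"]).as_matrix().round(3))
```

```text
22.45 [ 0.57218612 -0.11922876  0.20017825] [ 0.87303745 -0.23254761  0.09215432] [ 1.22915841e-01  9.92417039e-01  3.39328833e-04 -4.93857619e-05] [ 0.28  0.32 -0.18  1.68  0.06  1.15  1.41]
[[-0.97   0.244 -0.   ]
 [ 0.244  0.97   0.001]
 [ 0.     0.001 -1.   ]]
```

View pics/w21.png

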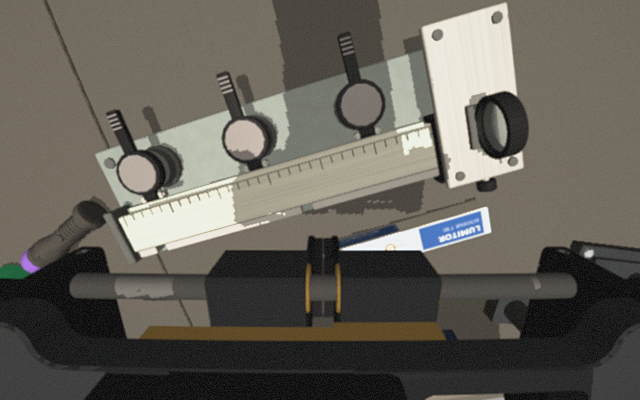

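Run:
```python
from h import *
import pickle
c=pickle.load(open("w21.pkl","rb"))
save("w21z",cv2.resize(c[0][20:220,90:540],None,fx=1.75,fy=1.75,interpolation=cv2.INTER_CUBIC))
save("w21a",cv2.resize(c[0][20:220,90:290],None,fx=3,fy=3,interpolation=cv2.INTER_CUBIC))
save("w21b",cv2.resize(c[0][0:200,290:540],None,fx=3,fy=3,interpolation=cv2.INTER_CUBIC))
```

```text
(no output)
```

View pics/w21a.png

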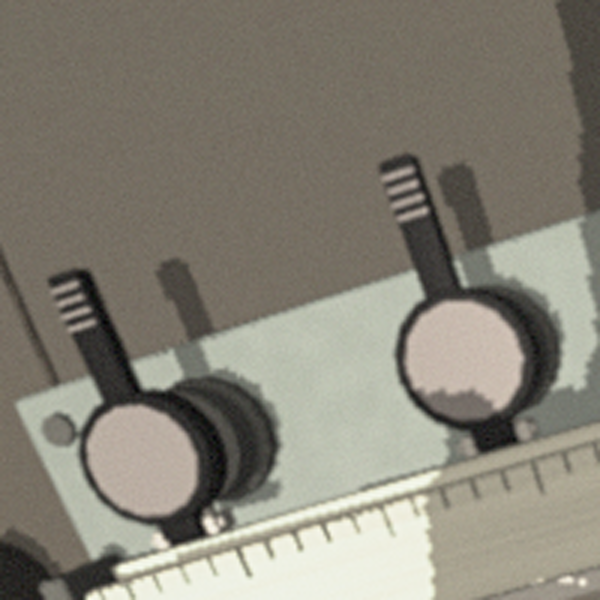

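View pics/w21b.png

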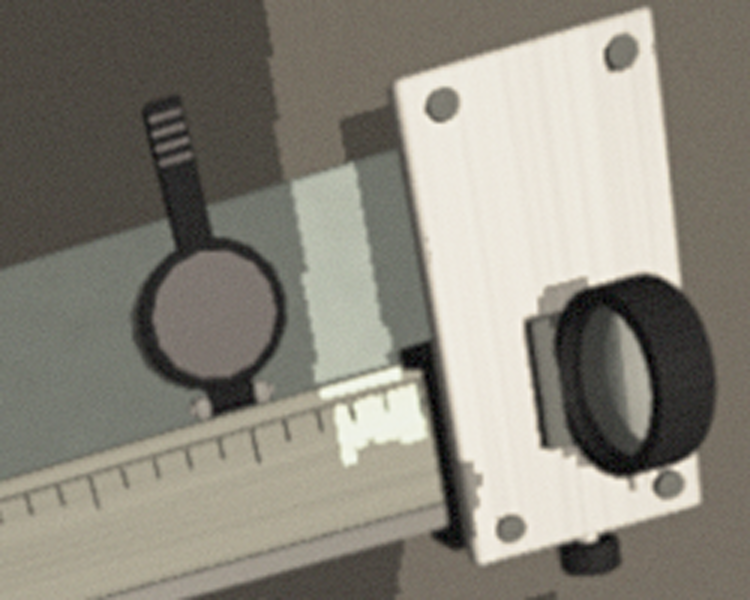

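Run:
```python
from h import *
import pickle
c=pickle.load(open("w21.pkl","rb"))
a=lambda x,y:(90+x/3-.33,20+y/3-.33)
b=lambda x,y:(290+x/3-.33,0+y/3-.33)
res={}
for n,uv,z in [("L",b(215,315),.0505),("M",a(463,352),.0505),("R",a(141,462),.0505),("Lt",b(162,100),.0495),("Mt",a(399,158),.0495),("Rt",a(68,276),.0495),
 ("cNR",b(395,80),.062),("cFR",b(480,563),.062),("cNL",b(650,8),.062),("cFL",b(700,498),.062),("plNR",a(17,402),.01)]:
    print(n,(onz(uv,z,*c[1:])*1000).round(1))
```

```text
L [491.7 -66.3  50.5]
M [ 491.8 -166.1   50.5]
R [ 496.8 -267.4   50.5]
Lt [437.4 -67.7  49.5]
Mt [ 439.9 -166.5   49.5]
Rt [ 443.5 -265.8   49.5]
cNR [449.8 -13.9  62. ]
cFR [574.2 -10.3  62. ]
cNL [448.7  48.8  62. ]
cFL [571.3  52.   62. ]
plNR [ 467.4 -328.1   10. ]
```

{"fn": "play_rows", "kwargs": {"series": [[[45,16,25,0,0,-8,0],[91.5,31.5,50,0,0,-15.6,0],[91.5,31.5,68,0,0,-15.6,0],[91.5,31.5,75,0,0,-15.6,0],[91.5,31.5,78,0,0,-15.6,0],[91.5,31.5,80,0,0,-15.6,0],[91.5,31.5,82.5,0,0,-15.6,0],[91.5,31.5,82.5,0,0,-15.6,0]]]}}

```text
time: 23.45
tool_pos: [0.4929, -0.0651, 0.1197]
tool_rot: [-0.005, 1.0, -0.0, 0.001]
contact_force: [-7.7, 0.4, 20.5]
gripper_width: 0.0001
```

Run:
```python
from h import *
s=manip.sense();print(s["time"],s["tool_pos"],s["contact_force"]);print(R.from_quat(s["tool_rot"]).as_matrix().round(3))
c=cam("scene");save("s22",cv2.resize(c[0][100:250,230:430],None,fx=4,fy=4,interpolation=cv2.INTER_CUBIC))
s=manip.sense();print(s["time"],s["tool_pos"],s["contact_force"])
```

```text
23.45 [ 0.49287456 -0.06508005  0.11974043] [-7.73350926  0.44131648 20.49555854]
[[-1.    -0.01   0.001]
 [-0.01   1.    -0.001]
 [-0.001 -0.001 -1.   ]]
23.5 [ 0.49285986 -0.06508211  0.11972975] [-8.15594031  0.12482138 18.42012386]
```

View pics/s22.png

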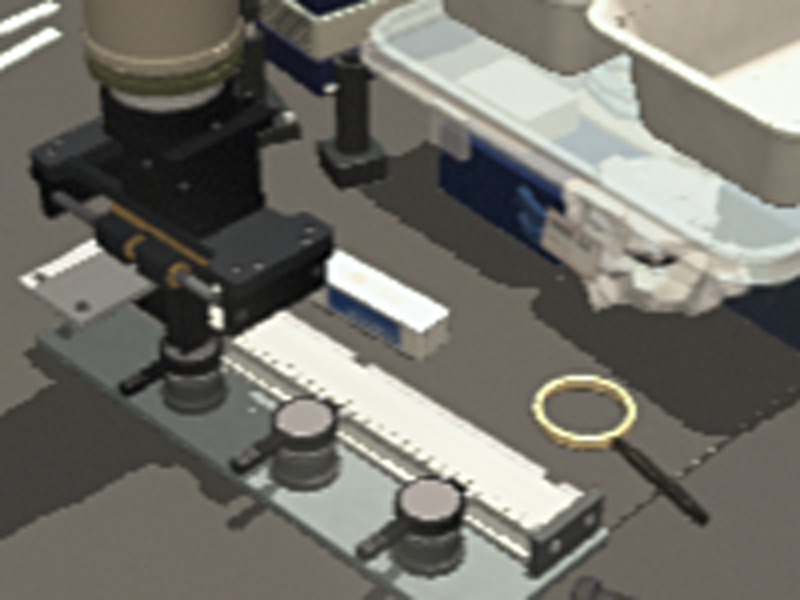

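{"fn": "play_rows", "kwargs": {"series": [[[0,0,-15,0,0,0,0],[-1,-40,-20,0,0,-1,0],[-1,-80,-20,0,0,-1,0],[-1,-100,-15,0,0,-1,0],[-1,-100,-6,0,0,-1,0],[-1,-100,-3,0,0,-1,0],[-1,-100,-0.5,0,0,-1,0],[-1,-100,-0.5,0,0,-1,0]]]}}

```text
time: 24.5
tool_pos: [0.4942, -0.1638, 0.1198]
tool_rot: [-0.015, 1.0, -0.0, -0.0]
contact_force: [-9.2, 1.4, 18.7]
gripper_width: 0.0
```

Run:
```python
from h import *
c=cam("scene");save("s23",cv2.resize(c[0][100:250,230:430],None,fx=4,fy=4,interpolation=cv2.INTER_CUBIC))
s=manip.sense();print(s["time"],s["tool_pos"],s["contact_force"]);print(R.from_quat(s["tool_rot"]).as_matrix().round(3))
```

```text
24.55 [ 0.49416149 -0.16380585  0.1197748 ] [-8.95306544  0.44922446 18.26734233]
[[-1.    -0.029 -0.   ]
 [-0.029  1.    -0.   ]
 [ 0.    -0.    -1.   ]]
```

View pics/s23.png

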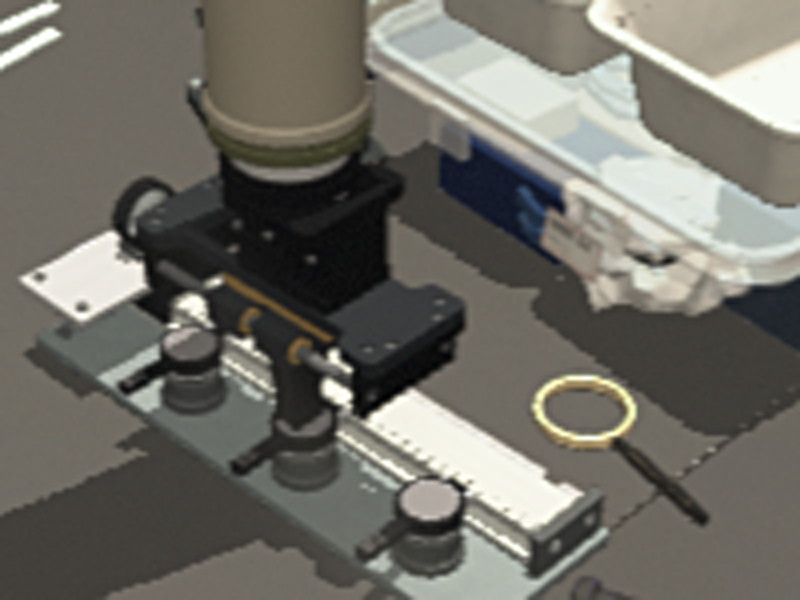

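{"fn": "play_rows", "kwargs": {"series": [[[0,0,-15,0,0,0,0],[1,-40,-20,0,0,0,0],[1,-80,-20,0,0,0,0],[1,-103,-15,0,0,0,0],[1,-103,-6,0,0,0,0],[1,-103,-2,0,0,0,0],[1,-103,0.5,0,0,0,0],[1,-103,0.5,0,0,0,0]]]}}

```text
time: 25.55
tool_pos: [0.4963, -0.2667, 0.1179]
tool_rot: [-0.015, 1.0, 0.0, 0.0]
contact_force: [-0.7, 0.6, 2.4]
gripper_width: -0.0
```

Run:
```python
from h import *
c=cam("scene");save("s24",cv2.resize(c[0][100:250,230:430],None,fx=4,fy=4,interpolation=cv2.INTER_CUBIC))
s=manip.sense();print(s["time"],s["tool_pos"],s["contact_force"]);print(R.from_quat(s["tool_rot"]).as_matrix().round(3))
```

```text
25.6 [ 0.49637398 -0.2669722   0.11805844] [-0.38777263  1.29483818  2.35864606]
[[-1.    -0.029  0.001]
 [-0.029  1.     0.   ]
 [-0.001  0.    -1.   ]]
```

View pics/s24.png

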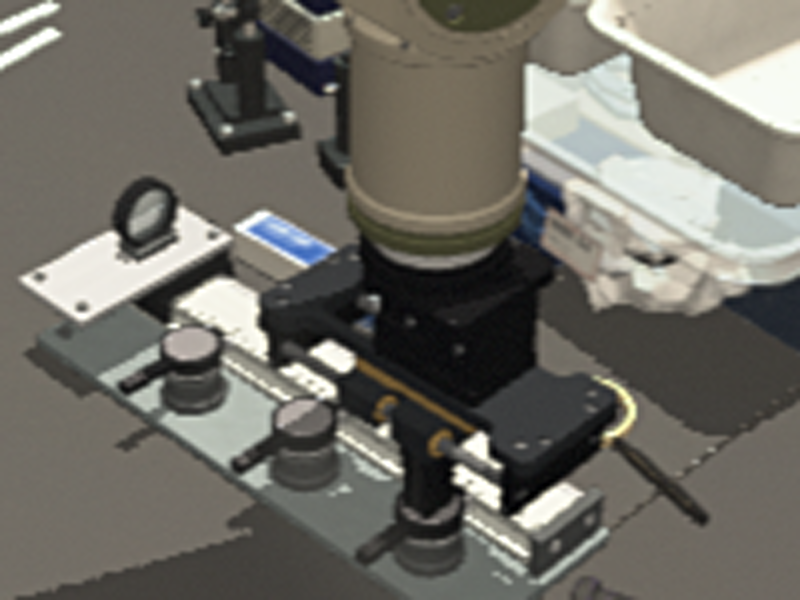

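{"fn": "play_rows", "kwargs": {"series": [[[0,0,-25,0,0,0,0],[-15,0,-40,0,0,0,30],[-34,0,-52,0,0,0,30],[-34,0,-52,0,0,0,30],[-34,0,-52,0,0,0,30],[-34,0,-52,0,0,0,30],[-34,0,-52,0,0,0,30],[-34,0,-52,0,0,0,30]]]}}

```text
time: 26.6
tool_pos: [0.5297, -0.2669, 0.1696]
tool_rot: [-0.014, 1.0, 0.0, -0.0]
contact_force: [-0.0, -0.6, 0.1]
gripper_width: 0.03
```

Run:
```python
from h import *
import pickle
c=cam("wrist");pickle.dump(c,open("w25.pkl","wb"));save("w25",cv2.resize(c[0][0:250,200:450],None,fx=2.4,fy=2.4,interpolation=cv2.INTER_CUBIC))
s=manip.sense();print(s["time"],s["tool_pos"],s["contact_force"],s["gripper_width"])
```

```text
26.65 [ 0.52980504 -0.2668812   0.16966168] [ 0.14514611  0.41765412 -0.45717053] 0.030256070516426287
```

View pics/w25.png

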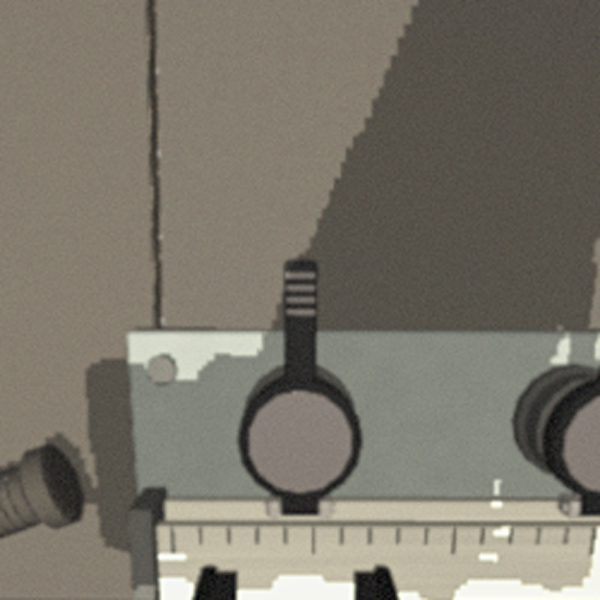

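Run:
```python
from h import *
import pickle
c=pickle.load(open("w25.pkl","rb"))
a=lambda x,y:(200+x/2.4-.3,y/2.4-.3)
for uv,z in [((301,261),.0495),((300,292),.0495),((300,360),.0495),((300,440),.0505)]: print((onz(a(*uv),z,*c[1:])*1000).round(1))
# finger tips pixel (col 216, 376 avg 296) project of grasp axis
s=manip.sense()
X=np.array(s["tool_pos"]);print((proj([X+[0,0,-.07],X+[0,0,-.051]],*c[1:])*2.4-np.array([480,0])).round(0))
```

```text
[ 442.2 -267.8   49.5]
[ 451.1 -267.8   49.5]
[ 471.2 -267.3   49.5]
[ 496.1 -266.5   50.5]
[[296. 606.]
 [296. 643.]]
```

{"fn": "play_rows", "kwargs": {"series": [[[40,1.5,5,0,0,0,30],[77,1.5,20,0,0,0,30],[77,1.5,48,0,0,0,30],[77,1.5,66,0,0,0,30],[77,1.5,72.5,0,0,0,30],[77,1.5,72.5,0,0,0,30],[77,1.5,72.5,0,0,0,0],[77,1.5,72.5,0,0,0,0]]]}}

```text
time: 27.65
tool_pos: [0.4534, -0.2677, 0.0979]
tool_rot: [-0.014, 1.0, -0.0, 0.001]
contact_force: [-0.7, 0.0, -0.0]
gripper_width: 0.0171
```

Run:
```python
from h import *
c=cam("scene");save("s26",cv2.resize(c[0][130:280,250:450],None,fx=4,fy=4,interpolation=cv2.INTER_CUBIC))
s=manip.sense();print(s["time"],s["tool_pos"],s["contact_force"],s["gripper_width"]);print(R.from_quat(s["tool_rot"]).as_matrix().round(3))
```

```text
27.7 [ 0.45328736 -0.26763897  0.09779069] [-0.86857422  0.2119332  -0.06359127] 0.013519796379963228
[[-1.    -0.028  0.001]
 [-0.028  1.    -0.   ]
 [-0.001 -0.    -1.   ]]
```

View pics/s26.png

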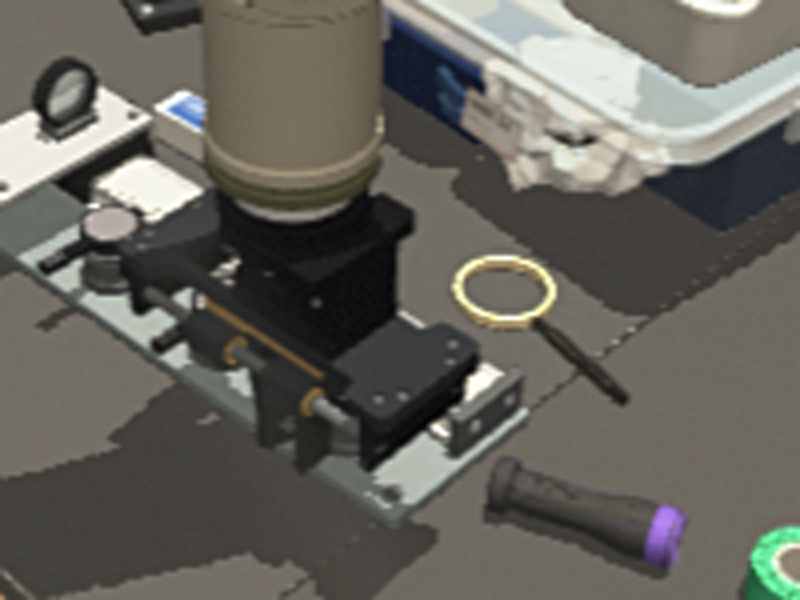

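{"fn": "play_rows", "kwargs": {"series": [[[0,0,0,0,0,0,0],[0,0,0,0,0,0,0],[0,0,0,0,0,0,0],[-0.5,0,-5.8,0,0,0,0],[-1.5,0,-11.5,0,0,0,0],[-3,0,-17,0,0,0,0],[-5,0,-22.5,0,0,0,0],[-5,0,-22.5,0,0,0,0]]]}}

```text
time: 28.7
tool_pos: [0.4576, -0.2674, 0.12]
tool_rot: [-0.014, 1.0, 0.0, -0.0]
contact_force: [-1.8, -0.8, -1.6]
gripper_width: 0.0093
```

Run:
```python
from h import *
c=cam("scene");save("s27",cv2.resize(c[0][130:280,250:450],None,fx=4,fy=4,interpolation=cv2.INTER_CUBIC))
s=manip.sense();print(s["time"],s["tool_pos"],s["contact_force"],s["moment"],s["gripper_width"]);print(R.from_quat(s["tool_rot"]).as_matrix().round(3))
```

```text
28.75 [ 0.45757622 -0.26736447  0.11975318] [-2.11220148 -0.32169704 -1.28312718] [-0.06253633  0.59550114  0.0086575 ] 0.00944234684248974
[[-1.    -0.028 -0.001]
 [-0.028  1.     0.   ]
 [ 0.001  0.    -1.   ]]
```

View pics/s27.png

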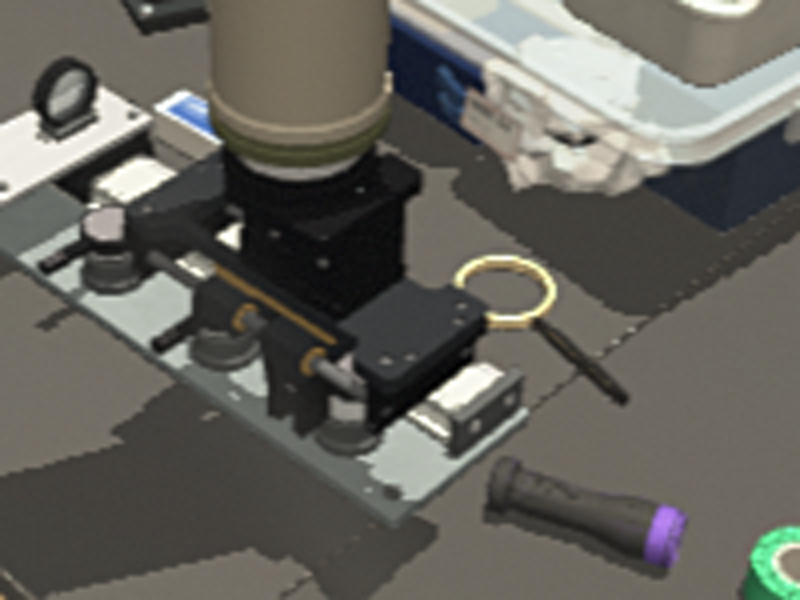

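{"fn": "play_rows", "kwargs": {"series": [[[-3.5,0,-7.3,0,0,0,0],[-7.9,0,-14.1,0,0,0,0],[-13.1,0,-20.3,0,0,0,0],[-19,0,-25.9,0,0,0,0],[-24.6,0,-30,0,0,0,0],[-30.6,0,-33.6,0,0,0,0],[-36.9,0,-36.5,0,0,0,0],[-42.4,0,-38.3,0,0,0,0]]]}}

```text
time: 29.75
tool_pos: [0.5004, -0.2663, 0.1583]
tool_rot: [-0.014, 1.0, 0.0, -0.0]
contact_force: [-6.0, -1.6, -0.9]
gripper_width: 0.0095
```

Run:
```python
from h import *
c=cam("scene");save("s28",cv2.resize(c[0][100:250,230:430],None,fx=4,fy=4,interpolation=cv2.INTER_CUBIC))
c=cam("side");save("d28",cv2.resize(c[0][150:300,220:420],None,fx=4,fy=4,interpolation=cv2.INTER_CUBIC))
s=manip.sense();print(s["time"],s["tool_pos"],s["contact_force"],s["moment"],s["gripper_width"]);print(R.from_quat(s["tool_rot"]).as_matrix().round(3))
p=s["tool_pos"];print(np.degrees(np.arctan2(p[2]-.051-.044,.5196-p[0]))-2.4, np.hypot(p[2]-.095,.5196-p[0]))
```

```text
29.85 [ 0.50087284 -0.26622701  0.15840399] [-4.85329031 -0.27967668  0.57929335] [-0.08339256  1.23235864  0.00864473] 0.00952735651343984
[[-1.    -0.028  0.   ]
 [-0.028  1.    -0.   ]
 [-0.    -0.    -1.   ]]
71.14483229039709 0.06611181825446089
```

View pics/s28.png

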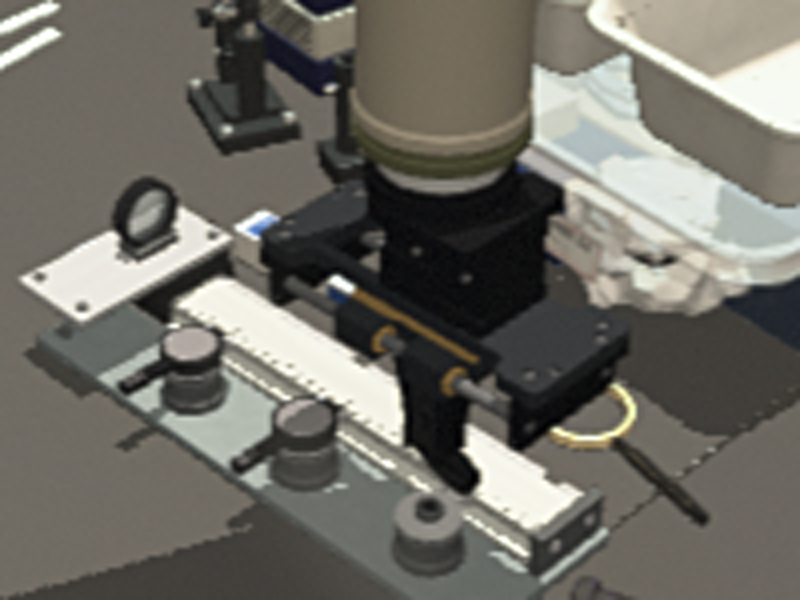

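View pics/d28.png

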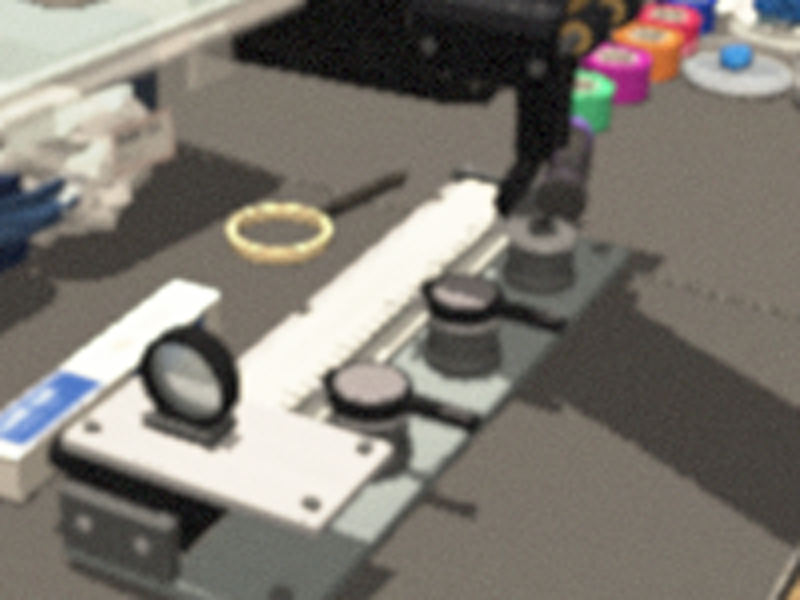

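{"fn": "play_rows", "kwargs": {"series": [[[0,0,0,0,0,0,0],[0,0,0,0,0,0,0],[0,0,0,0,0,0,0],[0,0,0,0,0,0,0],[0,0,0,0,0,0,0],[0,0,0,0,0,0,0],[0,0,0,0,0,0,0],[0,0,0,0,0,0,0]]]}}

```text
time: 30.85
tool_pos: [0.5004, -0.2662, 0.1581]
tool_rot: [-0.014, 1.0, -0.0, 0.0]
contact_force: [-2.6, -0.6, 1.2]
gripper_width: 0.0097
```

Run:
```python
from h import *
c=cam("wrist");save("w29",c[0])
a=cam("side");save("d29",cv2.resize(a[0][150:300,220:420],None,fx=4,fy=4,interpolation=cv2.INTER_CUBIC))
for uv in [(220+x/4-.375,150+y/4-.375) for x,y in [(322,528),(392,448),(60,440)]]: print((onz(uv,.062,*a[1:])*1000).round(1))
s=manip.sense();print(s["time"],s["tool_pos"],s["contact_force"],s["moment"],s["gripper_width"])
```

```text
[446.3  48.7  62. ]
[449.8 -12.5  62. ]
[571.6  55.1  62. ]
30.95 [ 0.50040396 -0.26624668  0.1581233 ] [-2.54023019 -0.95235285  0.74017402] [-0.1655373   0.71042357 -0.00850717] 0.009444702510488491
```

View pics/w29.png

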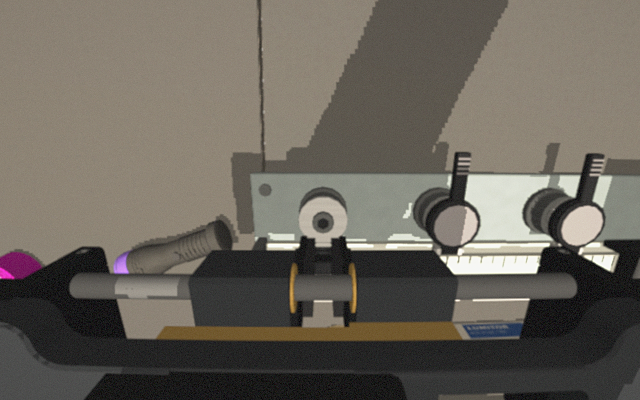

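```bash
python3 -c "
from plant import manip
print(manip.finish_job()); print(manip.sense()['time'])"
```

```text
the job is handed in; nothing more can be done
None
the job is handed in; nothing more can be done
```

The right bolt is the loose one. Its cap is held open at about 71°, with the tab gripped and the bolt's key socket visible in the wrist camera. I handed the job in at about 31 s.

- **Carrier:** I pushed it left in small steps until the spring ball took it. It jumped ahead of the fingertips and the push force fell to zero. A light check push then rose to about 6 N with only 0.5 mm of movement. The carrier's middle ended about 180 mm along the rail, close to the rail's left end plate. I had first expected the notch about 25 mm earlier, so I pushed past that spot slowly. I saw no catch there.
- **Taps, in order:** the left bolt was solid (about 20 N, under 1 mm) and the middle bolt was solid (about 19 N, under 1 mm). The right bolt sank about 2.6 mm at 2.4 N.
- **Last checks:** after a 1 s hold, the grip opening was steady at 9.5 mm. The left and middle caps were shut, and the carrier had not moved since it clicked in. The carton, hand lens and torch looked undisturbed in the pictures.
- **Less certain:** the 71° comes from the fingertip position relative to the hinge. I did not measure the cap's angle directly. The two fixed cameras also disagreed by up to about 6 mm along the rail, so I used the wrist camera to place the tab grip.

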